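# Refit the drip tray and set a cup under the coffee spout

## Robot

A 7-joint arm with a two-finger parallel gripper is mounted at the origin on the work surface. World frame = base frame: x ahead of the robot, y to its left, z up, the work surface at z = 0. Lengths are in m, angles in rad, forces in N, time in s.
With the tool pointing down it reaches from about 0.35 to 0.9 m from the base axis. Payload 19.9 kg.
Tool frame: the origin (TCP) lies at the centre of the arm's flange, where the gripper is bolted on; the fingertips stand 199 mm ahead of it and the grasp point (between the pads) lies 180 mm ahead of it; z points along the fingers, y is the line along which they close (so a half turn about z gives the same grasp; the last joint's range is limited). The gripper opens to 94 mm and grips with 3 to 60 N. Pads are 16 mm wide; open, the fingers measure 119 mm over their backs; the gripper's body (75 mm by 177 mm) begins 78 mm behind the grasp point.
Start: joints at [-1.369, 0.417, -0.01, 1.614, 0.005, 1.111, -0.053], TCP at [0.151, 0.607, 0.405] pointing down, gripper open.
Joint ranges: [-2.81, 2.81], [-0.39, 2.02], [-1.27, 1.25], [0.06, 2.57], [-1.19, 4.33], [0.19, 2], [-2.82, 2.82]. Speed limits (rad/s): [1.89, 1.89, 2.39, 2.39, 3.01, 3.01, 3.01].

## Interface

Orientations are given as a rotation vector (axis times angle).
In Python, from workcell import env gives the robot as it stands. The module is installed in compiled form; this text tells all that it offers.
- The arm moves only by the shell command python3 -m jog 'ROWS' [OPENING] [FORCE]. ROWS is a JSON object of lists of equal length, an entry for each row: "delta_pos": the shift along the tool's x, y, z in mm, a list of three; "twist": the turn about the tool's z in rad. A call has 1 to 20 rows; each row shifts and turns the commanded pose from where the row before left it, along the tool's axes as they then stand; what a row does not reach is not made up. A row lasts 1/12 s, in which the tool goes at most 41.7 mm and 7.16 degrees, less where a joint would pass 70% of its speed; a pose out of reach is approached as far as the arm can. A call with a gripper value outside its range is refused whole. OPENING is the opening, from 0 (shut) to 1 (fully open), set as the call begins (- or left out, the last holds). The fingers move at their own pace and stop on an object; FORCE is the grip in N (left out, the last holds). Time passes only in rows, so rows that do not move let the fingers close. It gives the time, the measured TCP pose, the force, the opening and the grip force at its end, in the units of the state.
- env.observe(): the state, without advancing time (a new reading comes with each control period).
- env.get_image(name): name is "scene" or "top" or "wrist"; returns the picture (400x640x3 uint8, red, green, blue); there is no depth.
- env.camera_params(name): a dict with "fov_y" (degrees; the focal length in pixels is half the picture's height over the tangent of half this angle, whatever the lens; pixels are square), "cx", "cy" (the principal point, pixels), "D" ([k1, k2, p1, p2, k3] as OpenCV has them; the pictures are not rectified), "view" (4x4, takes a point from world to camera coordinates); the wrist camera has in their place "hand_eye" (4x4, takes a point from camera to tool coordinates, whose origin is the TCP and whose axes are the flange's). Camera axes: x right, y down, z forward; pixel columns grow to the right and rows downward; lengths in m; the calibration is good to about 2 mm. A picture is of the moment at which its call begins: read the wrist's pose just before it. camera_params takes no time and is no camera call.
- env.close_job(): hands the job in; it is judged then, once.
Trained networks look in the newest picture that a camera, given by its name, has taken for a name from the list of things; names that differ only in an ending like _2 or _b are one class to them, and where a whole thing is asked for, a point or a joint stands for the part that bears it (a point fixed in the world has none). Each returns a list of dicts, best first, with "score" (0 to 1); they miss things now and then, are a little off and sometimes report something else, mostly with a low value. They report only what shows in the picture. A call takes as long as a camera call. They do not tell look-alikes from the thing itself.
- env.search_frame(target, camera): "position" ([x, y, z] in m, in world coordinates, good to about 4 mm: the middle of the surface that is visible of it).
- env.regions_of(target, camera): "region" (400x640 bool, what is visible of it).
- env.mark_of(target, camera): "position" ([x, y, z] in m, in world coordinates, good to about 4 mm: a listed point, or the origin of a listed thing).
The state is a dict: "time": time; "q": joint angles; "joint_velocities": joint speeds; "effort": joint torques, N m; "position": TCP position; "orientation": TCP orientation; "wrist_force": force on the tool from outside, world axes, zero at the start; "wrist_torque": the same for the moment, N m; "grip_width": finger opening in m; "finger_force": force on a finger pad.
Only numpy, scipy, OpenCV 4.12 (cv2) and the standard library are available. Lean on these libraries where they do the work, as an engineer would, in place of code of your own. Each camera call takes 0.05 s, during which the arm holds its last target. There are 200 camera calls.

## Task

Get the coffee machine in the library ready to pour: push its drip tray fully home onto the two alignment pegs at the foot of the machine, so that the tray's back is flush against the front. Then set the blue cup gently on the tray, centred under the spout, and after that push the spout down until it is about a centimetre above the cup's rim, without pressing on the cup. Do not tip the cup over, and leave the white cup and the sugar jar where they stand.

Things in the scene. Friction and masses are not known exactly. Their poses are not given: they have to be found in the camera images.
- machine: Fixed black coffee machine, 240 mm wide, 300 deep, 340 tall in front (bean hopper behind to 385). Origin: on the table, at the middle of the foot of its flat front face. x points from that face into the machine (the space before it has negative x), y along the face, z up; it faces roughly to the robot's left (+y); place and yaw vary.
- pegs (a point): Midway between the tips of the two alignment pegs at the foot of the machine, 40 mm before its front face, 22 mm above the table. The pegs are level steel rods at y -45 and +45 mm in the machine's frame, 14 mm diameter, 40 mm long, tapering over the last 13 mm to a 5 mm nose.
- tray: Loose drip tray: black box with a flat steel grate on top, 175 mm deep (x), 150 wide (y), 45 tall, about 0.5 kg, too wide to grasp. It stands on the table before the machine, out of place and askew, and slides when pushed. Origin: centre of its underside; x points to its back, at the machine. Home: axes parallel to the machine's, origin at x -87.5 mm, y 0 in the machine's frame.
- tray_back (a point): Bottom middle of the tray's back face, 87.5 mm behind its origin; at the machine's origin when the tray is home. The back face has two sockets for the pegs, 18 mm wide, from 10 to 34 mm above the table, 50 mm deep, 45 mm to either side of this point.
- blue_cup: The cup to use: blue ceramic, open, round, no handle, 64 mm diameter at the rim, tapering to 51 mm at the foot, 95 mm tall, about 0.22 kg. Stands on the table to the robot's left near the white cup and the sugar jar; the three may change places. Origin: centre of its underside.
- blue_cup_rim (a point): Centre of the blue cup's mouth, 95 mm above its underside.
- spout (a joint): Height of the coffee spout, m: 0 at the top, grows as it is pushed down, to 0.080. Friction holds it where it is left (about 4 N to push it down, 8 N to lift it). The spout is a black block on the machine's front: 70 mm out from the front face, 66 wide, 55 tall, with two nozzles 24 mm apart below it.
- spout_tip (a point): Midway between the two nozzle ends, the lowest point of the spout: 45 mm out from the front face; 205 mm above the table at joint 0, so 65 mm above the rim of the cup standing on the tray. Moves with the spout.
- spout_top (a point): Middle of the spout's flat top, where it can be pushed down: 38 mm out from the front face, 67 mm above the nozzle ends. Moves with the spout.
- white_cup: The other cup, plain white, same shape and size as the blue one. Leave alone. Origin: centre of its underside.
- sugar_jar: Glass sugar jar with steel cap, 68 mm diameter, 100 mm tall. Leave alone. Origin: centre of its underside.
Mind the look-alikes: they are no part of the job. Of the things like the tray, leave any that is pink; of the rest the larger one is meant.

How it is judged:
On the way, in this order (a step that is already met when the one before it is completed fails the run):
1. the drip tray is fully home on its pegs, its back flush with the machine's front (x of tray_back in the frame of machine between -0.005 and 0.005 m and y of tray_back in the frame of machine between -0.006 and 0.006 m and angle between the x axis of tray and the x axis of machine, either way round below 0.05 rad and angle between tray's own z axis and vertical below 0.03 rad), for 0.2 s.
2. the blue cup stands on the tray, centred under the spout (all of step 1 and horizontal distance between blue_cup_rim and spout_tip below 0.014 m and angle between blue_cup's own z axis and vertical below 0.06 rad and z of blue_cup in the frame of tray between 0.041 and 0.049 m), for 0.2 s.
3. the spout is pushed down to just above the cup's rim (all of step 2 and z of spout_tip in the frame of blue_cup_rim between 0.003 and 0.02 m), for 0.2 s.
At the end, for the whole second after the job is handed in: The tray is home (back face within 5 mm of the machine's front, within 6 mm sideways, within 0.05 rad); the blue cup stands upright on its grate with its mouth centred within 14 mm of the spout; the nozzle ends are 3 to 20 mm above the cup's rim; all at rest and released (all of step 3 and linear speed of each of blue_cup, tray below 0.02 m/s and velocity of joint spout below 0.01 m/s); the robot touches nothing.
It fails at once if the blue cup is tipped over (angle between blue_cup's own z axis and vertical above 0.7 rad).
It fails at once if the cup is dropped or banged onto the tray (over 50 N) (contact force between blue_cup and tray above 50 N).
It fails at once if the spout or the machine is pressed against the cup (over 8 N) (contact force between machine and blue_cup above 8 N).
It fails at once if the white cup or the sugar jar is moved by more than 30 mm (distance of any of white_cup, sugar_jar from where it was at the start of the episode above 0.03 m).
It also fails if it takes over 72 s, if anything falls off the work surface, if the arm or the gripper's body presses on something with over 40 N, if the wrist force passes 120 N, or if a joint passes its speed limit or range.

## Working session

There is one attempt and no reset: what is moved stays moved. The work goes in short steps, Python scripts to look and compute and a shell command to move; the robot and the scene stay as the last step left them, time stands still between calls to the robot, and variables do not carry over. Pictures are saved under pics/ and viewed, at most 10 in all, crops included, and the job is handed in when it is done.

```bash
mkdir -p pics; cat > h.py <<'E'
import numpy as np, cv2
from workcell import env
from scipy.spatial.transform import Rotation as R
def shot(cam,name):
    im=env.get_image(cam); cv2.imwrite(f'pics/{name}.png',im[:,:,::-1]); return im
def proj(p,cam):
    c=env.camera_params(cam); f=200/np.tan(np.radians(c['fov_y'])/2)
    V=np.array(c['view']); K=np.array([[f,0,c['cx']],[0,f,c['cy']],[0,0,1]])
    return cv2.projectPoints(np.atleast_2d(np.array(p,float)),cv2.Rodrigues(V[:3,:3])[0],V[:3,3],K,np.array(c['D']))[0][:,0]
def back(uv,z,cam):
    c=env.camera_params(cam); f=200/np.tan(np.radians(c['fov_y'])/2)
    V=np.array(c['view']); K=np.array([[f,0,c['cx']],[0,f,c['cy']],[0,0,1]])
    n=cv2.undistortPoints(np.array(uv,float).reshape(-1,1,2),K,np.array(c['D']))[:,0]
    d=np.c_[n,np.ones(len(n))]@V[:3,:3]; o=-V[:3,:3].T@V[:3,3]
    return o+d*((z-o[2])/d[:,2])[:,None]
E
python3 - <<'E'
from h import *
s=env.observe(); print(s['time'],s['position'],R.from_rotvec(s['orientation']).as_matrix().round(3).tolist(),s['grip_width'])
a=shot('scene','scene0');b=shot('top','top0')
for cam in('top','scene'):
  for t in('tray','tray_back','blue_cup','white_cup','sugar_jar','machine','pegs','spout_tip','spout_top'):
    for r in env.mark_of(t,cam)[:4]: print(cam,t,np.round(r['position'],4),round(r['score'],2),proj(r['position'],cam).round(0)[0])
E
```

```text
0.0 [0.15081419 0.60639944 0.40403622] [[-0.97, 0.241, -0.0], [0.241, 0.97, -0.001], [-0.0, -0.001, -1.0]] 0.09388904657150449
top tray [ 0.6731 -0.0423  0.0024] 0.97 [370. 129.]
top tray [ 0.4407 -0.0561 -0.0041] 0.8 [375. 218.]
top tray [ 0.2952  0.3402 -0.0006] 0.58 [221. 271.]
top tray_back [ 0.3374  0.2577 -0.0008] 0.64 [253. 255.]
top tray_back [ 0.6768 -0.0429 -0.    ] 0.2 [371. 128.]
top blue_cup [0.6218 0.2445 0.0031] 0.78 [261. 146.]
top white_cup [0.4823 0.255  0.0005] 0.97 [255. 200.]
top sugar_jar [0.4946 0.4125 0.0011] 0.92 [196. 194.]
top machine [ 0.6362 -0.2136 -0.0033] 0.92 [435. 144.]
top machine [0.6196 0.2431 0.0979] 0.28 [257. 140.]
top pegs [ 0.6336 -0.1728  0.0198] 0.63 [421. 143.]
top spout_tip [ 0.6374 -0.1704  0.2057] 0.83 [436. 126.]
top spout_top [ 0.6375 -0.1739  0.2718] 0.61 [445. 119.]
scene tray [ 0.4493 -0.0555 -0.0024] 0.98 [287. 218.]
scene tray [ 6.75e-01 -3.89e-02 -3.00e-04] 0.94 [227. 274.]
scene tray [ 0.2977  0.3296 -0.0007] 0.72 [446. 252.]
scene tray_back [ 0.5014 -0.0881  0.0034] 0.91 [265. 222.]
scene tray_back [ 0.6761 -0.1324  0.0025] 0.87 [200. 254.]
scene tray_back [ 0.3391  0.2622 -0.0015] 0.74 [414. 249.]
scene blue_cup [ 6.194e-01  2.455e-01 -4.000e-04] 0.58 [342. 326.]
scene white_cup [ 0.4759  0.2497 -0.0066] 0.85 [380. 284.]
scene white_cup [ 0.6396 -0.1736  0.0214] 0.19 [200. 232.]
scene sugar_jar [ 5.010e-01  4.152e-01 -3.000e-04] 0.56 [444. 331.]
scene machine [ 0.6344 -0.2152 -0.0014] 0.75 [193. 230.]
scene pegs [ 0.6402 -0.1733  0.025 ] 0.91 [199. 231.]
scene spout_tip [ 0.6338 -0.1682  0.2026] 0.68 [186. 173.]
scene spout_top [ 0.6399 -0.1732  0.2719] 0.7 [175. 146.]
scene spout_top [ 0.6767 -0.1327  0.001 ] 0.56 [200. 255.]
```

View pics/top0.png

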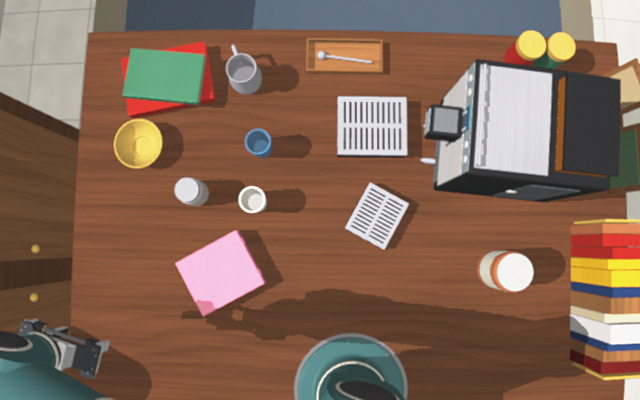

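View pics/scene0.png

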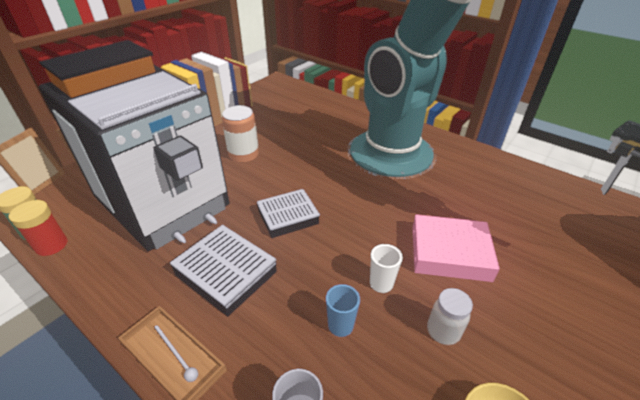

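The top picture shows three tray-like things: a large grey grate at (372,126), a small grey grate at (377,215) and a pink box at (220,272). The pink one is excluded, and of the other two (372,126) is larger, so that is the tray. The blue cup is at (258,142), the white cup at (252,200) and the jar at (191,192). I'll confirm the tray in an enlarged crop and measure yaws.

```bash
python3 - <<'E'
from h import *
a=cv2.imread('pics/scene0.png');b=cv2.imread('pics/top0.png')
c=cv2.resize(a[180:310,130:290],None,fx=2.5,fy=4.6,interpolation=cv2.INTER_CUBIC)
c=cv2.resize(a[190:310,140:300],(800,600),interpolation=cv2.INTER_CUBIC)
d=cv2.resize(b[70:220,325:485],(400,375),interpolation=cv2.INTER_CUBIC)
c=cv2.resize(a[190:310,140:300],(400,300),interpolation=cv2.INTER_CUBIC)
big=np.zeros((600,800,3),np.uint8)
big[:300,:400]=c; big[:375,400:]=d
big[300:,:400]=cv2.resize(a[190:265,140:240],(400,300),interpolation=cv2.INTER_CUBIC)
big[375:,400:]=cv2.resize(b[80:170,325:485],(400,225),interpolation=cv2.INTER_CUBIC)
cv2.imwrite('pics/crop1.png',big)
env.get_image('top')
for r in env.regions_of('tray','top')[:3]:
    m=r['region'].astype(np.uint8); cn=max(cv2.findContours(m,0,1)[0],key=cv2.contourArea)
    p=back(cn[:,0],.045,'top'); rc=cv2.minAreaRect(p[:,:2].astype(np.float32)*1000); print(round(r['score'],2),rc,m.sum())
for _ in range(3):
  for cam in('top','scene'):
    env.get_image(cam)
    for t in('machine','pegs','spout_tip','spout_top'):
      l=[np.round(r['position'],4) for r in env.mark_of(t,cam) if abs(r['position'][1]+.19)<.06 and abs(r['position'][0]-.637)<.03][:1]; print(cam,t,l)
E
```

```text
0.86 ((294.6882629394531, 333.72918701171875), (152.75436401367188, 179.2141571044922), 29.664608001708984) 4213
0.76 ((443.01275634765625, -54.82550811767578), (113.94322967529297, 135.1343994140625), 62.172813415527344) 2415
0.6 ((669.1282958984375, -40.98515319824219), (155.7766876220703, 175.84593200683594), 1.067194938659668) 4178
top machine [array([ 0.6359, -0.216 , -0.0023])]
top pegs [array([ 0.6313, -0.174 ,  0.019 ])]
top spout_tip [array([ 0.6371, -0.1716,  0.205 ])]
top spout_top [array([ 0.6401, -0.1762,  0.2717])]
scene machine [array([ 0.6355, -0.2148, -0.0029])]
scene pegs [array([ 0.6403, -0.1707,  0.0215])]
scene spout_tip [array([ 0.6351, -0.1704,  0.2052])]
scene spout_top [array([ 0.6402, -0.1755,  0.2697])]
top machine [array([ 0.6329, -0.2129, -0.004 ])]
top pegs [array([ 0.6356, -0.1715,  0.0208])]
top spout_tip [array([ 0.6419, -0.1709,  0.2056])]
top spout_top [array([ 0.6392, -0.1758,  0.273 ])]
scene machine [array([ 0.6315, -0.2142, -0.002 ])]
scene pegs [array([ 0.6374, -0.172 ,  0.0218])]
scene spout_tip [array([ 0.6363, -0.1677,  0.2026])]
scene spout_top [array([ 0.6352, -0.1751,  0.2688])]
top machine [array([ 0.6352, -0.2144, -0.0043])]
top pegs [array([ 0.6344, -0.1695,  0.0184])]
top spout_tip [array([ 0.6383, -0.172 ,  0.2034])]
top spout_top [array([ 0.6371, -0.1747,  0.2743])]
scene machine [array([ 0.6325, -0.2123, -0.003 ])]
scene pegs [array([ 0.6406, -0.1709,  0.0224])]
scene spout_tip [array([ 0.636 , -0.1697,  0.2034])]
scene spout_top [array([ 0.6384, -0.175 ,  0.2709])]
```

View pics/crop1.png

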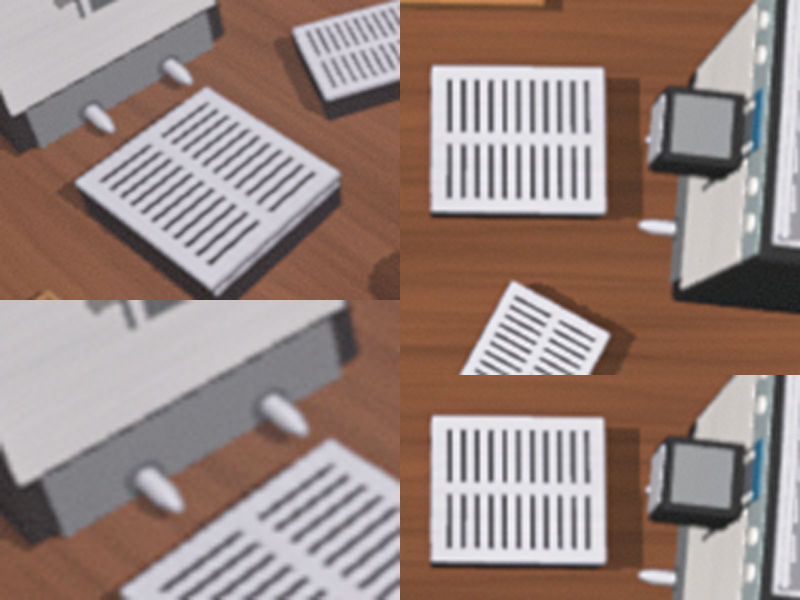

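The crop confirms it: the large steel grate is at top (338..407, 97..155), two pegs in front of the machine point at it (tips in scene at about (185,242) and (216,222)), and the front's foot edge runs from (157,249) to (226,207). Next I work out the poses.

```bash
python3 - <<'E'
from h import *
print('pegtips',back([[185,242],[216,222]],.022,'scene').round(4).tolist())
print('foot',back([[157,248.8],[225.8,207.5]],0,'scene').round(4).tolist())
print('pegtop',back([[581/1-0,0]],.022,'top')[0][:0], back([[325+240/2.5,70+226/2.5]],.022,'top').round(4))
T=back([[337.8,96.8],[407,96.8],[407,155.2],[337.4,155.2]],.045,'top');print('tray top',T.round(4).tolist(),T.mean(0))
S=back([[222,225.2],[276,260.8],[226,304],[170.8,263.2]],.045,'scene');print('tray scene',S.round(4).tolist(),S.mean(0))
for nm,a in(('top',T),):
  print(np.linalg.norm(np.diff(a[[0,1,2,3,0]],axis=0),axis=1), [np.degrees(np.arctan2(*(a[j]-a[i])[[0,1]])) for i,j in((0,1),(3,2))])
# grate in top image subpixel via threshold
im=cv2.imread('pics/top0.png'); g=im[90:165,330:412].min(2); m=cv2.morphologyEx((g>120).astype(np.uint8),cv2.MORPH_CLOSE,np.ones((7,7)))
cn=max(cv2.findContours(m,0,1)[0],key=cv2.contourArea)[:,0]+[330,90]; h=cv2.convexHull(cn)[:,0]
p=back(h,.045,'top'); print('rect',cv2.minAreaRect(p[:,:2].astype(np.float32)*1000))
# machine top front edge in top image: lit panel
E
```

```text
pegtips [[0.6824, -0.1741, 0.022], [0.591, -0.1699, 0.022]]
foot [[0.7288, -0.2292, 0.0], [0.5243, -0.2139, 0.0]]
pegtop [] [[ 0.5887 -0.1715  0.022 ]]
tray top [[0.7457, 0.0454, 0.045], [0.7493, -0.132, 0.045], [0.5975, -0.1314, 0.045], [0.5944, 0.0446, 0.045]] [ 0.67172046 -0.04336715  0.045     ]
tray scene [[0.6024, -0.1283, 0.045], [0.6028, 0.0513, 0.045], [0.746, 0.0497, 0.045], [0.7508, -0.1245, 0.045]] [ 0.67550887 -0.03794196  0.045     ]
[0.17746858 0.15173953 0.17597234 0.15135384] [np.float64(178.84358147809058), np.float64(178.9595767259201)]
rect ((673.0150756835938, -42.083892822265625), (153.01174926757812, 177.2392578125), 0.6996848583221436)
```

```bash
cat >> h.py <<'E'
M=np.array([.6345,-.2145]); YAW=np.radians(-93.4)
def m2w(x,y):
    c,s=np.cos(YAW),np.sin(YAW); return M+[c*x-s*y,s*x+c*y]
def plan(x,y,z,ydeg):
    "twist to bring tool y to heading ydeg, then shift in the turned tool axes (mm)"
    s=env.observe(); Rm=R.from_rotvec(s['orientation']).as_matrix(); cur=np.degrees(np.arctan2(Rm[1,1],Rm[0,1]))
    d=(ydeg-cur+180)%360-180; R2=R.from_euler('z',d,degrees=True).as_matrix()@Rm
    print('t',round(s['time'],2),'pos',np.round(s['position'],4),'heading',round(cur,2),'tilt',Rm[:,2].round(3),'twist',round(-np.radians(d),4),'shift',(R2.T@(np.array([x,y,z])-s['position'])*1000).round(1),'F',np.round(s['wrist_force'],1),'grip',s['grip_width'])
E
python3 - <<'E'
from h import *
plan(.79,-.045,.405,86.6); print(m2w(-.1755,.083))
E
```

```text
t 2.6 pos [0.1509 0.6065 0.4046] heading 76.03 tilt [-0. -0. -1.] twist -0.1845 shift [-6.767e+02 -6.124e+02 -3.000e-01] F [0.  0.8 0.9] grip 0.0939596290020447
[ 0.72776217 -0.04423134]
```

```bash
python3 -m jog '{"delta_pos":[[0,0,0],[0,0,0],[-27,-24.5,0],[-27,-24.5,0],[-27,-24.5,0],[-27,-24.5,0],[-27,-24.5,0],[-27,-24.5,0],[-27,-24.5,0],[-27,-24.5,0],[-27,-24.5,0],[-27,-24.5,0],[-27,-24.5,0],[-27,-24.5,0],[-27,-24.5,0],[-27,-24.5,0],[-27,-24.5,0],[-27,-24.5,0],[-27,-24.5,0],[-27,-24.5,0]],"twist":[-0.092,-0.092,0,0,0,0,0,0,0,0,0,0,0,0,0,0,0,0,0,0]}' 1
python3 -c "
from h import *
plan(.79,-.045,.405,86.6)"
```

```text
time: 4.27
position: [0.6106, 0.1358, 0.4048]
orientation: [0.094, 3.14, 0.0]
wrist_force: [-0.7, 1.2, 0.6]
grip_width: 0.0941
finger_force: 0.0
t 4.27 pos [0.6106 0.1358 0.4048] heading 86.58 tilt [ 0.  0. -1.] twist -0.0003 shift [-189.8 -169.8   -0.2] F [-0.7  1.2  0.6] grip 0.09405483711651923
```

```bash
python3 -m jog '{"delta_pos":[[-27,-24,0],[-27,-24,0],[-27,-24,0],[-27,-24,0],[-27,-24,0],[-27,-24,0],[-27,-24,0],[0,0,0],[0,0,30],[0,0,30],[0,0,30],[0,0,30],[0,0,30],[0,0,30],[0,0,10],[0,0,0]],"twist":[0,0,0,0,0,0,0,0,0,0,0,0,0,0,0,0]}'
python3 -c "
from h import *
plan(.7345,-.0445,.215,86.6); shot('top','top1')"
```

```text
time: 5.6
position: [0.7875, -0.0416, 0.2117]
orientation: [-0.094, -3.136, 0.0]
wrist_force: [-0.4, 0.7, 0.1]
grip_width: 0.094
finger_force: 0.0
t 5.6 pos [ 0.7875 -0.0416  0.2117] heading 86.57 tilt [-0.005  0.    -1.   ] twist -0.0005 shift [52.7 -6.  -3.1] F [-0.4  0.7  0.1] grip 0.09401832116229795
```

View pics/top1.png

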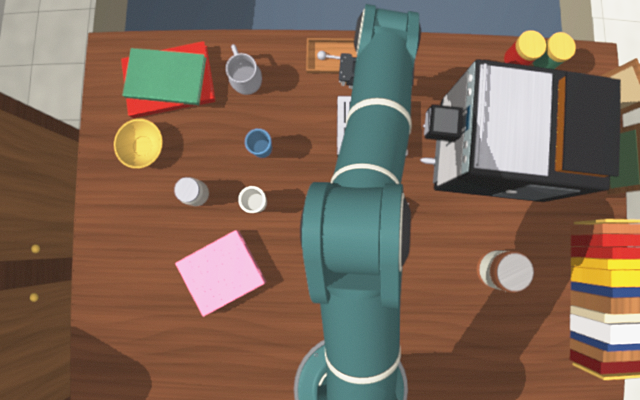

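```bash
python3 -m jog '{"delta_pos":[[5,-3,0],[5,-3,0],[5,0,0],[5,0,0],[5,0,0],[4,0,0],[4,0,0],[4,0,0],[4,0,0],[4,0,0],[4,0,0],[3,0,0],[0,0,0],[0,0,0]],"twist":[0,0,0,0,0,0,0,0,0,0,0,0,0,0]}'
cat >> h.py <<'E'
def grate(cam,name,box,thr=120):
    im=shot(cam,name)[:,:,::-1]; x0,y0,x1,y1=box; g=im[y0:y1,x0:x1].min(2)
    m=cv2.morphologyEx((g>thr).astype(np.uint8),cv2.MORPH_CLOSE,np.ones((7,7)))
    cn=max(cv2.findContours(m,0,1)[0],key=cv2.contourArea)[:,0]+[x0,y0]; h=cv2.convexHull(cn)[:,0]
    p=back(h,.045,cam); rc=cv2.minAreaRect(p[:,:2].astype(np.float32)*1000); print(cam,rc)
    d=np.array(rc[0])/1000-M; c,s=np.cos(YAW),np.sin(YAW); print('centre in machine mm',1000*np.array([c*d[0]+s*d[1],-s*d[0]+c*d[1]]))
E
python3 - <<'E'
from h import *
plan(.7305,-.0445,.215,86.6)
im=shot('scene','scene2')
for t in('tray','tray_back'):
  for r in env.mark_of(t,'scene')[:4]: print(t,np.round(r['position'],4),round(r['score'],2))
cv2.imwrite('pics/c2.png',cv2.resize(cv2.imread('pics/scene2.png')[180:320,120:300],(771,600),interpolation=cv2.INTER_CUBIC))
E
```

```text
time: 6.82
position: [0.7359, -0.0444, 0.2148]
orientation: [-0.094, -3.14, -0.0]
wrist_force: [2.8, 0.3, 1.3]
grip_width: 0.0938
finger_force: 1.0
t 6.82 pos [ 0.7359 -0.0444  0.2148] heading 86.58 tilt [-0.  0. -1.] twist -0.0004 shift [ 5.3 -0.4 -0.2] F [2.8 0.3 1.3] grip 0.09381778665385367
tray [ 0.4475 -0.059  -0.0034] 0.97
tray [ 0.6495 -0.0363 -0.0011] 0.9
tray [ 0.2981  0.3299 -0.0036] 0.83
tray_back [0.3382 0.2595 0.0019] 0.89
tray_back [ 0.5043 -0.0899  0.0028] 0.77
tray_back [ 0.6484 -0.1243  0.0017] 0.72
```

View pics/c2.png

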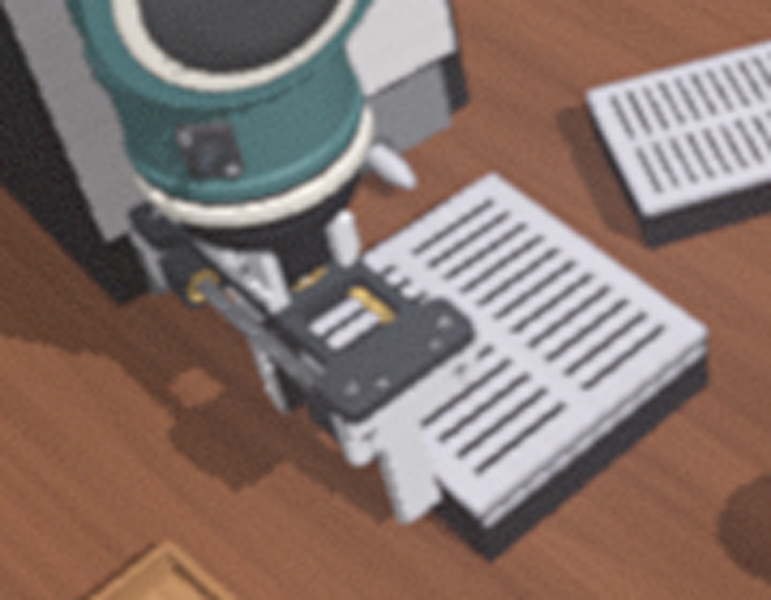

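```bash
python3 -m jog '{"delta_pos":[[3,0,0],[1,0,0],[0,0,0],[-15,0,0],[-20,0,0],[0,0,-25],[0,0,-35],[0,0,-35],[0,0,-35],[0,0,-35],[0,0,0]],"twist":[0,0,0,0,0,0,0,0,0,0,0]}'
python3 -c "
from h import *
p=m2w(-.36,0); print(p,env.observe()['q']); plan(p[0],p[1],.38,176.6);plan(p[0],p[1],.38,-3.4)
print(back([[236,220.9],[285.1,257.7]],.045,'scene'))"
```

```text
time: 7.88
position: [0.7675, -0.0469, 0.3875]
orientation: [0.094, 3.132, -0.0]
wrist_force: [0.8, 0.4, 0.0]
grip_width: 0.0938
finger_force: 0.0
[0.65585029 0.14486634] [-0.13581816  0.71150329  0.27670354  1.20882774 -0.18999806  1.23744904
  1.64826409]
t 7.88 pos [ 0.7675 -0.0469  0.3875] heading 86.57 tilt [ 0.008 -0.001 -1.   ] twist -1.5713 shift [-184.7  122.9    9.1] F [0.8 0.4 0. ] grip 0.09376633677737349
t 7.88 pos [ 0.7675 -0.0469  0.3875] heading 86.57 tilt [ 0.008 -0.001 -1.   ] twist 1.5703 shift [ 184.8 -122.9    6. ] F [0.8 0.4 0. ] grip 0.09376633677737349
[[ 0.57095845 -0.113031    0.045     ]
 [ 0.58359745  0.0611066   0.045     ]]
```

```bash
python3 -m jog '{"delta_pos":[[0,0,0],[0,0,0],[0,0,0],[0,0,0],[0,0,0],[0,0,0],[0,0,0],[0,0,0],[0,0,0],[0,0,0],[0,0,0],[0,0,0],[0,0,0],[-30,20,0],[-31,20,0],[-31,20,0],[-31,21,0],[-31,21,0],[-31,21,0],[0,0,0]],"twist":[-0.121,-0.121,-0.121,-0.121,-0.121,-0.121,-0.121,-0.121,-0.121,-0.121,-0.121,-0.12,-0.12,0,0,0,0,0,0,0]}'
python3 - <<'E'
from h import *
p=m2w(-.292,0); plan(p[0],p[1],.215,176.6)
grate('top','top3',(335,85,420,175))
cv2.imwrite('pics/c3.png',cv2.resize(cv2.imread('pics/top3.png')[60:210,290:490],(800,600),interpolation=cv2.INTER_CUBIC))
E
```

```text
time: 9.55
position: [0.6756, 0.1672, 0.3747]
orientation: [2.016, -2.395, -0.019]
wrist_force: [-0.8, 1.1, -0.3]
grip_width: 0.0939
finger_force: 0.0
t 9.55 pos [0.6756 0.1672 0.3747] heading 170.16 tilt [-0.016  0.002 -1.   ] twist -0.1123 shift [ 91.4  15.8 160. ] F [-0.8  1.1 -0.3] grip 0.09385331859868465
top ((645.7174072265625, -33.64105224609375), (181.62503051757812, 152.44918823242188), 86.28643798828125)
centre in machine mm [-181.20586863    0.47157434]
```

View pics/c3.png

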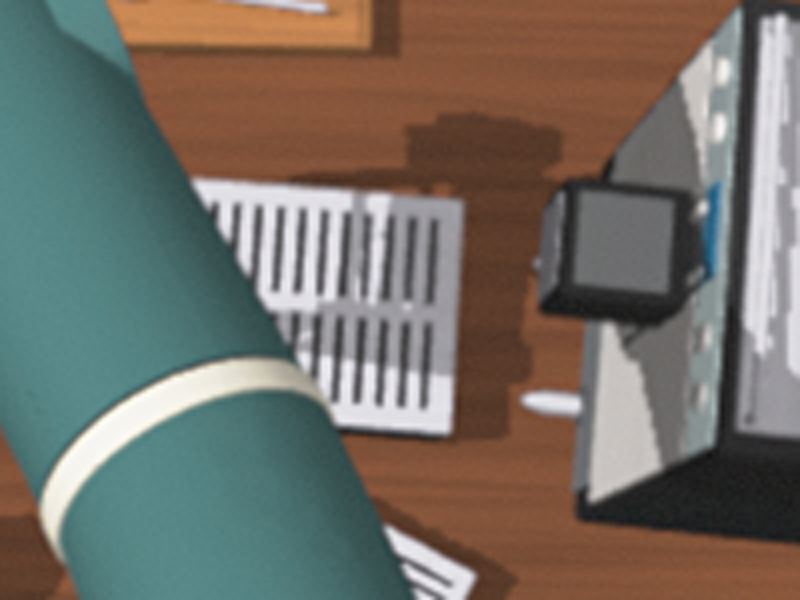

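```bash
python3 -m jog '{"delta_pos":[[0,0,0],[0,0,0],[0,0,0],[20,8,25],[20,8,25],[0,0,30],[0,0,30],[0,0,30],[0,0,15],[0,0,5],[0,0,0],[0,0,0]],"twist":[-0.056,-0.056,0,0,0,0,0,0,0,0,0,0]}'
python3 - <<'E'
from h import *
q=back([[403,168],[406,110]],.045,'top')[:,:2]-M; c,s=np.cos(YAW),np.sin(YAW); print('back corners in machine',[(c*d[0]+s*d[1],-s*d[0]+c*d[1]) for d in q])
p=m2w(-.187,0); plan(p[0],p[1],.215,176.6)
E
```

```text
time: 10.6
position: [0.6587, 0.1203, 0.2161]
orientation: [2.136, -2.29, -0.013]
wrist_force: [0.8, -1.1, 0.8]
grip_width: 0.0937
finger_force: 0.0
back corners in machine [(np.float64(-0.08898503229076553), np.float64(-0.07520199532777365)), (np.float64(-0.08985112264430022), np.float64(0.0747719726814769))]
t 10.6 pos [0.6587 0.1203 0.2161] heading 176.03 tilt [-0.013 -0.001 -1.   ] twist -0.01 shift [148.7   4.3   1.4] F [ 0.8 -1.1  0.8] grip 0.09374826315461536
```

```bash
python3 -m jog '{"delta_pos":[[10,2,0],[10,2,0],[10,0,0],[10,0,0],[7,0,0],[5,0,0],[5,0,0],[5,0,0],[5,0,0],[5,0,0],[5,0,0],[5,0,0],[5,0,0],[5,0,0],[5,0,0],[5,0,0],[5,0,0],[5,0,0],[0,0,0],[0,0,0]],"twist":[-0.01,0,0,0,0,0,0,0,0,0,0,0,0,0,0,0,0,0,0,0]}'
python3 - <<'E'
from h import *
p=m2w(-.187,0); plan(p[0],p[1],.215,176.6)
im=shot('scene','scene4')
cv2.imwrite('pics/c4.png',cv2.resize(cv2.imread('pics/scene4.png')[160:310,120:320],(800,600),interpolation=cv2.INTER_CUBIC))
E
```

```text
time: 12.27
position: [0.6475, 0.0078, 0.2149]
orientation: [2.146, -2.278, -0.014]
wrist_force: [-0.6, 0.3, 0.1]
grip_width: 0.0941
finger_force: 0.0
t 12.27 pos [0.6475 0.0078 0.2149] heading 176.58 tilt [-0.014 -0.002 -1.   ] twist -0.0004 shift [35.7 -0.2  0. ] F [-0.6  0.3  0.1] grip 0.09411165710054833
```

View pics/c4.png

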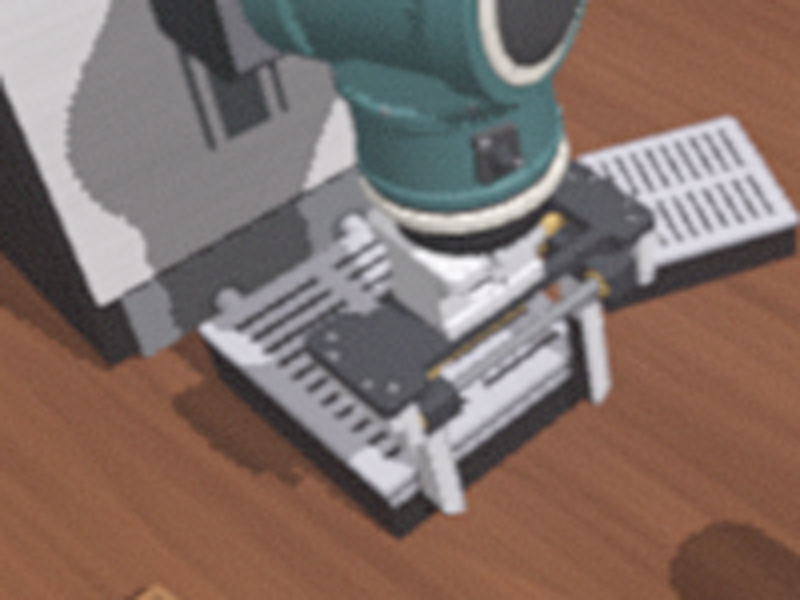

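The tray is engaging: both pegs enter at its back edge, crop (230,297) and (350,228), and the fingers sit squarely on the front.

```bash
python3 -m jog '{"delta_pos":[[3,0,0],[3,0,0],[3,0,0],[3,0,0],[3,0,0],[3,0,0],[3,0,0],[3,0,0],[3,0,0],[3,0,0],[0,0,0]],"twist":[0,0,0,0,0,0,0,0,0,0,0]}'
python3 -m jog '{"delta_pos":[[2,0,0],[2,0,0],[1,0,0],[0,0,0]],"twist":[0,0,0,0]}'

```

```text
time: 13.23
position: [0.6458, -0.0222, 0.2151]
orientation: [2.147, -2.278, -0.014]
wrist_force: [0.7, 0.1, -0.5]
grip_width: 0.0941
finger_force: 0.0
time: 13.57
position: [0.6455, -0.0264, 0.2152]
orientation: [2.148, -2.278, -0.014]
wrist_force: [-0.7, 2.1, 0.2]
grip_width: 0.0938
finger_force: 1.0
```

```bash
python3 -m jog '{"delta_pos":[[1,0,0],[1,0,0],[0,0,0]],"twist":[0,0,0]}'
python3 -m jog '{"delta_pos":[[1,0,0],[1,0,0],[0,0,0]],"twist":[0,0,0]}'
python3 -m jog '{"delta_pos":[[1,0,0],[0,0,0]],"twist":[0,0]}'
python3 - <<'E'
from h import *
for c in('top','scene'):
  env.get_image(c)
  for t in('tray','tray_back'):
    for r in env.mark_of(t,c)[:4]: print(c,t,np.round(r['position'],4),round(r['score'],2))
E
```

```text
time: 13.82
position: [0.6455, -0.0271, 0.2153]
orientation: [2.15, -2.278, -0.016]
wrist_force: [-0.7, 9.6, -0.8]
grip_width: 0.0939
finger_force: 4.9
time: 14.07
position: [0.6455, -0.0276, 0.2155]
orientation: [2.152, -2.279, -0.017]
wrist_force: [1.5, 17.3, -1.5]
grip_width: 0.0941
finger_force: 8.9
time: 14.23
position: [0.6455, -0.0278, 0.2156]
orientation: [2.153, -2.279, -0.018]
wrist_force: [1.7, 20.9, -1.2]
grip_width: 0.0939
finger_force: 10.8
top tray [ 0.4433 -0.0579 -0.0012] 0.65
top tray_back [3.398e-01 2.562e-01 1.000e-04] 0.81
scene tray [ 0.6396 -0.1236  0.001 ] 0.9
scene tray [0.2971 0.3282 0.0004] 0.8
scene tray [ 0.4469 -0.0597 -0.003 ] 0.66
scene tray_back [ 0.6381 -0.2163 -0.0012] 0.96
scene tray_back [ 3.37e-01  2.61e-01 -3.00e-04] 0.92
scene tray_back [ 0.5023 -0.0884  0.0027] 0.79
scene tray_back [ 0.4777  0.2525 -0.0052] 0.56
```

The tray seats rigidly at 21 N. The tool stays vertical, so the gripper's body may meet the spout when the cup goes under it. I'll check the body's real outline in the earlier pictures before planning that.

```bash
python3 - <<'E'
from h import *
def ov(fn,pos,rv,x0,y0,x1,y1,size):
    im=cv2.imread(fn); k=size[0]/(x1-x0)
    c=cv2.resize(im[y0:y1,x0:x1],size,interpolation=cv2.INTER_CUBIC); Rm=R.from_rotvec(rv).as_matrix()
    def poly(P,col):
        q=(proj(np.array(P)@Rm.T+pos,'scene')-[x0,y0]+.5)*k; cv2.polylines(c,[q.astype(int)],True,col,1)
    a,b=.0375,.0885
    for z,col in((.102,(0,0,255)),(.06,(0,255,255)),(0,(255,0,255))): poly([(a,b,z),(a,-b,z),(-a,-b,z),(-a,b,z)],col)
    poly([(a,b,.06),(a,-b,.06)],(0,255,0))
    poly([(0,.0595,.199),(0,-.0595,.199)],(255,255,0))
    return c
A=ov('pics/scene4.png',[.6475,.0078,.2149],[2.146,-2.278,-.014],150,160,310,300,(686,600))
B=ov('pics/scene2.png',[.7359,-.0444,.2148],[-.094,-3.14,0],110,150,270,290,(686,600))
h=np.hstack([A[:, :600],B[:, :600]]); cv2.imwrite('pics/ov.png',cv2.resize(h,(800,400),interpolation=cv2.INTER_AREA))
E
```

View pics/ov.png

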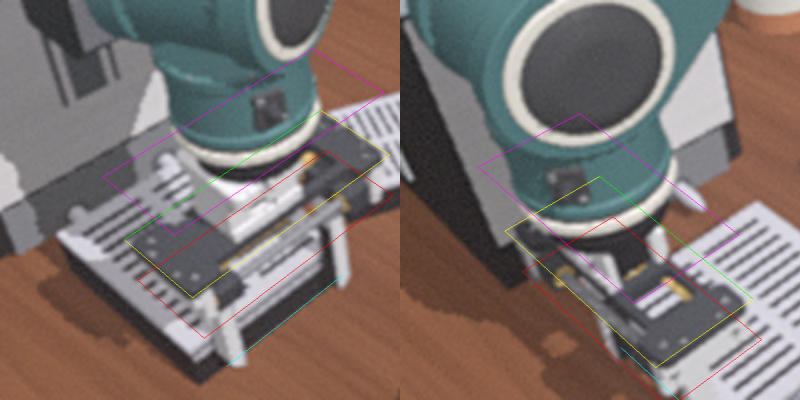

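The overlay shows the body's plates only reach up to 60 mm ahead of the flange, with the wider wrist above. A vertical tool can't set the cup directly under the spout, and pushing the cup at its rim could tip it. So, now that the tray has been home (step 1), I'll back off and drag the tray out with the fingertips pressed on the grate. Then I'll set the cup at its place on the tray and push the tray home with the cup on it.

```bash
python3 -m jog '{"delta_pos":[[-5,0,0],[-10,0,0],[-10,0,0],[0,0,0],[0,0,-25],[0,0,-25],[0,0,0],[20,0,0],[20,0,0],[20,0,0],[5,0,0],[0,0,0],[0,0,0]],"twist":[0,0,0,0,0,0,0,0,0,0,0,0,0]}'
python3 - <<'E'
from h import *
p=m2w(-.150,0); plan(p[0],p[1],.244,176.6)
env.get_image('scene')
for t in('tray','tray_back'):
    for r in env.mark_of(t,'scene')[:4]: print(t,np.round(r['position'],4),round(r['score'],2))
E
```

```text
time: 15.62
position: [0.6435, -0.0707, 0.2651]
orientation: [2.148, -2.278, -0.015]
wrist_force: [0.3, 1.3, 1.6]
grip_width: 0.0938
finger_force: 0.0
t 15.62 pos [ 0.6435 -0.0707  0.2651] heading 176.62 tilt [-0.014 -0.    -1.   ] twist 0.0004 shift [-5.9  0.2 21.1] F [0.3 1.3 1.6] grip 0.09382011363359327
tray [ 0.2991  0.3307 -0.0028] 0.89
tray [ 0.6418 -0.1255 -0.0011] 0.69
tray [ 0.4483 -0.06   -0.0029] 0.59
tray [0.6163 0.2447 0.003 ] 0.36
tray_back [ 3.381e-01  2.608e-01 -1.000e-04] 0.76
tray_back [ 5.071e-01 -8.840e-02  1.000e-04] 0.66
tray_back [ 0.6372 -0.2176  0.0009] 0.64
```

```bash
python3 -m jog '{"delta_pos":[[0,0,10],[0,0,6],[0,0,4],[0,0,2],[0,0,0],[0,0,0]],"twist":[0,0,0,0,0,0]}'
python3 -m jog '{"delta_pos":[[0,0,2],[0,0,2],[0,0,0]],"twist":[0,0,0]}'
```

```text
time: 16.27
position: [0.6432, -0.0704, 0.2447]
orientation: [2.148, -2.277, -0.013]
wrist_force: [-18.2, 0.7, 34.0]
grip_width: 0.0937
finger_force: 17.2
time: 16.52
position: [0.6434, -0.0701, 0.244]
orientation: [2.148, -2.277, -0.01]
wrist_force: [-42.9, -0.6, 84.2]
grip_width: 0.0937
finger_force: 42.1
```

```bash
python3 -m jog '{"delta_pos":[[0,0,-2],[0,0,-2.5],[0,0,0]],"twist":[0,0,0]}'
python3 -m jog '{"delta_pos":[[-3,0,0],[-3,0,0],[-3,0,0],[-3,0,0],[-3,0,0],[-3,0,0],[0,0,0]],"twist":[0,0,0,0,0,0,0]}'
python3 - <<'E'
from h import *
env.get_image('scene')
for t in('tray','tray_back'):
    for r in env.mark_of(t,'scene')[:4]: print(t,np.round(r['position'],4),round(r['score'],2))
E
```

```text
time: 16.77
position: [0.6433, -0.0706, 0.2448]
orientation: [2.149, -2.277, -0.013]
wrist_force: [-11.8, 0.5, 26.9]
grip_width: 0.0941
finger_force: 13.2
time: 17.35
position: [0.645, -0.0553, 0.2448]
orientation: [2.144, -2.28, -0.007]
wrist_force: [-4.8, -13.7, 20.8]
grip_width: 0.0936
finger_force: 10.7
tray [ 0.4488 -0.0578 -0.0029] 0.88
tray [ 2.966e-01  3.311e-01 -2.000e-04] 0.61
tray [ 0.641  -0.1112 -0.0008] 0.57
tray_back [0.3364 0.2608 0.0015] 0.7
tray_back [ 0.6396 -0.1752  0.2704] 0.5
```

The drag works: the tray moved 14 mm with the fingers. I'll continue.

```bash
python3 -m jog '{"delta_pos":[[-4,0,0.2],[-4,0,0.2],[-4,0,0],[-4,0,0],[-4,0,0],[-4,0,0],[-4,0,0],[-4,0,0],[-4,0,0],[-4,0,0],[-4,0,0],[-4,0,0],[-4,0,0],[-4,0,0],[-4,0,0],[-4,0,0],[-4,0,0],[-4,0,0],[-4,0,0],[0,0,0]],"twist":[0,0,0,0,0,0,0,0,0,0,0,0,0,0,0,0,0,0,0,0]}'
python3 - <<'E'
from h import *
env.get_image('scene')
for t in('tray','tray_back'):
    for r in env.mark_of(t,'scene')[:4]: print(t,np.round(r['position'],4),round(r['score'],2))
E
```

```text
time: 19.17
position: [0.65, 0.0227, 0.2484]
orientation: [2.148, -2.281, -0.004]
wrist_force: [-28.1, -7.6, 75.6]
grip_width: 0.0935
finger_force: 30.9
tray [ 0.2952  0.331  -0.001 ] 0.87
tray [ 0.4479 -0.0582 -0.0032] 0.59
tray [ 0.6513 -0.0651  0.0433] 0.56
tray_back [ 0.6608 -0.1464  0.0878] 0.87
tray_back [0.3398 0.261  0.0041] 0.77
```

```bash
python3 - <<'E'
from h import *
shot('scene','scene5')
cv2.imwrite('pics/c5.png',cv2.resize(cv2.imread('pics/scene5.png')[140:310,110:330],(776,600),interpolation=cv2.INTER_CUBIC))
E
```

```text
(no output)
```

View pics/c5.png

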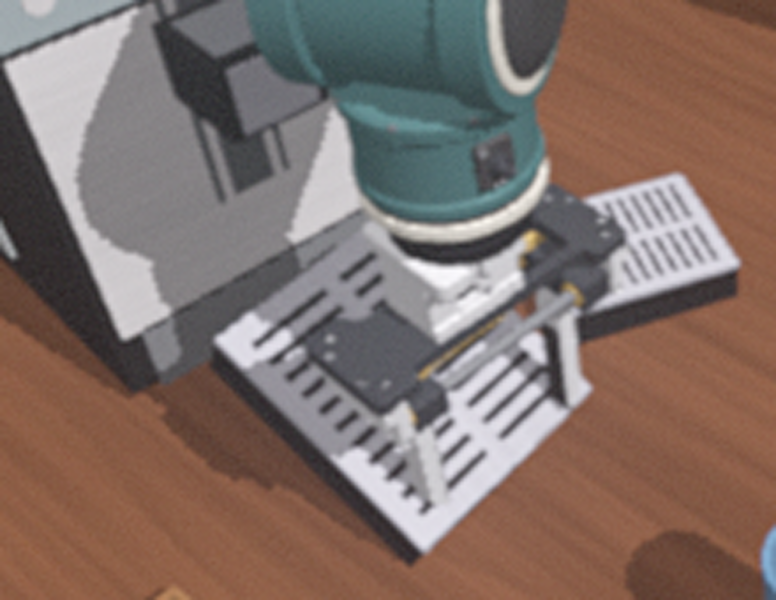

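The tray has tilted: its back is raised and its front is pressed down by the fingertips near the front edge, with the back edge at crop (220,335)-(370,225). I'll ease off slowly so it settles flat.

```bash
python3 -m jog '{"delta_pos":[[0,0,-2],[0,0,-2],[0,0,-2],[0,0,-2],[0,0,-3],[0,0,-3],[0,0,-3],[0,0,-4],[0,0,-4],[0,0,-5],[0,0,-10],[0,0,-20],[-40,0,-20],[-40,0,0],[-40,0,0],[0,0,0],[0,0,0]],"twist":[0,0,0,0,0,0,0,0,0,0,0,0,0,0,0,0,0]}'
python3 - <<'E'
from h import *
grate('top','top6',(335,85,440,180))
env.get_image('scene')
for t in('tray','tray_back'):
  for c in ('top','scene'):
    for r in env.mark_of(t,c)[:4]:
      if r['position'][0]>.58: print(c,t,np.round(r['position'],4),round(r['score'],2))
E
```

```text
time: 20.78
position: [0.6562, 0.1428, 0.3225]
orientation: [2.153, -2.274, -0.015]
wrist_force: [0.2, -1.1, -0.0]
grip_width: 0.0944
finger_force: 0.0
top ((632.8596801757812, -80.696533203125), (193.38319396972656, 264.44097900390625), 1.0170049667358398)
centre in machine mm [-133.47066825   -9.57283097]
top tray [ 0.6534 -0.0822  0.0028] 0.8
scene tray [ 6.514e-01 -8.030e-02 -5.000e-04] 0.88
scene tray [ 0.6358 -0.1707  0.2036] 0.69
scene tray_back [ 0.6546 -0.1685  0.0026] 0.79
```

```bash
python3 - <<'E'
from h import *
im=cv2.imread('pics/top6.png').astype(int); 
g=im.min(2); m=(g>110).astype(np.uint8); m[:, :340]=0; m[:,424:]=0; m[:85]=0; m[175:]=0
m=cv2.morphologyEx(m,cv2.MORPH_CLOSE,np.ones((7,7)))
# colour saturation check: wood is reddish
n,l,st,ct=cv2.connectedComponentsWithStats(m); print(st[1:].tolist())
k=1+np.argmax(st[1:,4]); 
rows=[]; 
for c in range(360,412,6):
    r=np.where(l[:,c]==k)[0]; rows.append((c,r.min(),r.max())); 
print(rows)
for sgn in(1,2):
    P=back([[a[0],a[sgn]+(-.5 if sgn==1 else .5)] for a in rows],.045,'top')[:,:2]; f=np.polyfit(P[:,1],P[:,0],1)
    d=P-M; c,s=np.cos(YAW),np.sin(YAW); print('edge machine y',(-s*d[:,0]+c*d[:,1]).round(4), 'u',-(c*d[:,0]+s*d[:,1]).round(4))
for r0 in (115,135,150):
    r=np.where(l[r0]==k)[0]; P=back([[r.min()-.5,r0],[r.max()+.5,r0]],.045,'top')[:,:2]-M; print(r0,r.min(),r.max(),(P@[c,s]).round(4))
p=m2w(-.137,0); plan(p[0],p[1],.265,176.6)
E
```

```text
[[340, 104, 84, 71, 3299]]
[(360, np.int64(106), np.int64(167)), (366, np.int64(106), np.int64(163)), (372, np.int64(106), np.int64(160)), (378, np.int64(105), np.int64(158)), (384, np.int64(105), np.int64(158)), (390, np.int64(105), np.int64(158)), (396, np.int64(105), np.int64(163)), (402, np.int64(105), np.int64(163)), (408, np.int64(104), np.int64(163))]
edge machine y [0.0771 0.0783 0.0795 0.0834 0.0846 0.0858 0.0871 0.0883 0.0923] u [0.2079 0.1927 0.1774 0.1622 0.1469 0.1316 0.1162 0.1009 0.0856]
edge machine y [-0.0823 -0.071  -0.0622 -0.056  -0.0548 -0.0536 -0.0652 -0.064  -0.0628] u [0.1973 0.1829 0.1683 0.1535 0.1384 0.1233 0.1074 0.0922 0.077 ]
115 359 419 [-0.2101 -0.0546]
135 373 420 [-0.1713 -0.0493]
150 383 422 [-0.1436 -0.0421]
t 21.08 pos [0.657  0.1385 0.3217] heading 176.54 tilt [-0.014 -0.001 -1.   ] twist -0.0011 shift [216.6   0.7  57.2] F [-0.   0.1  0.5] grip 0.09415244621466426
```

```bash
python3 -m jog '{"delta_pos":[[30,0,0],[36,0,0],[36,0,0],[36,0,0],[36,0,0],[30,0,0],[10,0,0],[0,0,0],[0,0,25],[0,0,25],[0,0,15],[0,0,5],[0,0,3],[0,0,2],[0,0,0],[0,0,0]],"twist":[0,0,0,0,0,0,0,0,0,0,0,0,0,0,0,0]}'
python3 -m jog '{"delta_pos":[[0,0,1],[0,0,0]],"twist":[0,0]}'
```

```text
time: 22.42
position: [0.6434, -0.0737, 0.2479]
orientation: [2.148, -2.278, -0.012]
wrist_force: [0.6, -0.1, -1.1]
grip_width: 0.0941
finger_force: 0.0
time: 22.58
position: [0.6432, -0.0739, 0.2464]
orientation: [2.148, -2.278, -0.013]
wrist_force: [0.1, -0.9, 1.2]
grip_width: 0.094
finger_force: 0.0
```

```bash
python3 -m jog '{"delta_pos":[[8,0,-1],[0,0,0],[0,0,2],[0,0,1],[0,0,0],[0,0,0]],"twist":[0,0,0,0,0,0]}'
python3 -m jog '{"delta_pos":[[-4,0,0],[-4,0,0],[-4,0,0],[-4,0,0],[0,0,0]],"twist":[0.02,0.02,0.02,0.02,0.0]}'
```

```text
time: 23.08
position: [0.6428, -0.0825, 0.245]
orientation: [2.147, -2.279, -0.012]
wrist_force: [-6.2, -3.7, 15.2]
grip_width: 0.094
finger_force: 7.9
time: 23.5
position: [0.6447, -0.0666, 0.245]
orientation: [2.052, -2.365, -0.009]
wrist_force: [0.4, -6.3, 10.9]
grip_width: 0.0943
finger_force: 5.2
```

```bash
python3 -m jog '{"delta_pos":[[-4,0.4,0.3],[-4,0.4,0],[-4,0.4,0],[-4,0.4,0],[-4,0.4,0],[-4,0.4,0],[-4,0.4,0],[-4,0.4,0],[-4,0.4,0],[-4,0.4,0],[0,0,0]],"twist":[0.02,0,0,0,0,0,0,0,0,0,0]}'
python3 -m jog '{"delta_pos":[[0,0,-2],[0,0,-10],[0,0,-30],[-40,0,-40],[-40,0,0],[-40,0,0],[-20,0,0],[0,0,0],[0,0,0]],"twist":[0,0,0,0,0,0,0,0,0]}'
cat >> h.py <<'E'
def edges(name,cols,rows_,x0=325,x1=424,y0=80,y1=180):
    im=shot('top',name)[:,:,::-1]; m=(im.min(2)>110).astype(np.uint8); m[:, :x0]=0; m[:,x1:]=0; m[:y0]=0; m[y1:]=0
    m=cv2.morphologyEx(m,cv2.MORPH_CLOSE,np.ones((7,7))); n,l,st,ct=cv2.connectedComponentsWithStats(m); k=1+np.argmax(st[1:,4]); print(st[k].tolist())
    c,s=np.cos(YAW),np.sin(YAW); L=np.array([[c,-s],[s,c]])
    for q in cols:
        r=np.where(l[:,q]==k)[0]
        if len(r): print('col',q,((back([[q,r.min()-.5],[q,r.max()+.5]],.045,'top')[:,:2]-M)@L).round(4).tolist())
    for q in rows_:
        r=np.where(l[q]==k)[0]
        if len(r): print('row',q,((back([[r.min()-.5,q],[r.max()+.5,q]],.045,'top')[:,:2]-M)@L).round(4).tolist())
E
python3 - <<'E'
from h import *
plan(*m2w(-.33,0),.33,176.6)
edges('top7',range(340,416,8),(110,125,140,155))
for r in env.mark_of('tray','top')[:4]: print(np.round(r['position'],4),round(r['score'],2))
E
```

```text
time: 24.42
position: [0.6472, -0.0267, 0.2449]
orientation: [2.03, -2.384, -0.007]
wrist_force: [1.3, -8.0, 13.0]
grip_width: 0.0941
finger_force: 6.7
time: 25.17
position: [0.6675, 0.1038, 0.3149]
orientation: [2.034, -2.379, -0.014]
wrist_force: [0.2, -1.0, 0.2]
grip_width: 0.0939
finger_force: 0.0
t 25.17 pos [0.6675 0.1038 0.3149] heading 171.06 tilt [-0.014 -0.    -1.   ] twist -0.0967 shift [-10.3  14.3 -14.9] F [ 0.2 -1.   0.2] grip 0.09393421470101451
[356, 104, 68, 76, 1953]
col 356 [[-0.2056, -0.1084], [-0.2052, -0.1134]]
col 364 [[-0.1874, -0.079], [-0.1852, -0.1119]]
col 372 [[-0.1685, -0.0597], [-0.1663, -0.0927]]
col 380 [[-0.1571, 0.0838], [-0.1472, -0.0759]]
col 388 [[-0.1367, 0.0854], [-0.1279, -0.0617]]
col 396 [[-0.1162, 0.0871], [-0.1083, -0.0499]]
col 404 [[-0.0957, 0.0888], [-0.0883, -0.0432]]
col 412 [[-0.0752, 0.0905], [-0.0681, -0.0416]]
row 110 [[-0.1626, 0.0689], [-0.0552, 0.0777]]
row 125 [[-0.1221, 0.0329], [-0.0507, 0.0387]]
row 140 [[-0.0919, -0.0036], [-0.0461, 0.0001]]
row 155 [[-0.1503, -0.0468], [-0.0414, -0.0382]]
[ 6.513e-01 -7.920e-02  5.000e-04] 0.85
[ 2.946e-01  3.394e-01 -1.000e-04] 0.81
[ 0.4438 -0.0587 -0.0029] 0.61
```

```bash
python3 - <<'E'
from h import *
for i in range(2):
  env.get_image('scene'); env.get_image('top')
  for c in('top','scene'):
   for t in('tray','tray_back'):
    for r in env.mark_of(t,c)[:4]:
      if r['position'][0]>.58: print(c,t,np.round(r['position'],4),round(r['score'],2))
im=cv2.imread('pics/top7.png').min(2)
for r in (112,125,150): print(im[r,395:445].tolist())
E
```

```text
top tray [ 0.6554 -0.0799  0.0029] 0.76
scene tray [ 6.548e-01 -7.900e-02  4.000e-04] 0.6
scene tray_back [ 0.6588 -0.1688  0.0022] 0.7
scene tray_back [0.6174 0.2428 0.094 ] 0.63
top tray [ 0.6551 -0.0774  0.0044] 0.58
scene tray [ 0.6524 -0.0793 -0.0026] 0.78
scene tray_back [ 6.535e-01 -1.653e-01 -3.000e-04] 0.96
[126, 72, 99, 143, 156, 134, 86, 77, 130, 158, 158, 117, 76, 108, 148, 159, 138, 85, 78, 138, 160, 159, 160, 158, 137, 78, 44, 40, 43, 43, 48, 75, 85, 89, 103, 107, 65, 39, 46, 74, 103, 110, 110, 112, 111, 111, 108, 112, 109, 111]
[143, 96, 72, 119, 158, 158, 127, 76, 95, 142, 157, 145, 101, 75, 125, 159, 156, 118, 70, 94, 139, 158, 158, 160, 152, 112, 59, 49, 93, 123, 104, 91, 93, 102, 95, 54, 41, 45, 74, 108, 115, 113, 109, 111, 109, 111, 110, 110, 110, 110]
[192, 193, 198, 203, 200, 196, 189, 188, 180, 177, 170, 164, 157, 148, 139, 171, 206, 221, 188, 119, 128, 196, 224, 225, 226, 225, 188, 116, 53, 39, 43, 44, 46, 43, 43, 44, 46, 46, 38, 49, 77, 110, 109, 110, 140, 184, 199, 197, 197, 184]
```

```bash
python3 -c "
from h import *
plan(*m2w(-.132,.009),.2475,176.6)"
```

```text
t 25.87 pos [0.6678 0.102  0.3146] heading 170.9 tilt [-0.014 -0.001 -1.   ] twist -0.0994 shift [185.7   4.5  67.8] F [-1.2 -0.4 -0.1] grip 0.09374629172149478
```

```bash
python3 -m jog '{"delta_pos":[[0,0,0],[0,0,0],[30,1,0],[36,1,0],[36,1,0],[36,1,0],[36,0,0],[12,0,0],[0,0,25],[0,0,25],[0,0,12],[0,0,4],[0,0,2],[0,0,0],[0,0,0]],"twist":[-0.05,-0.05,0,0,0,0,0,0,0,0,0,0,0,0,0]}'
python3 -m jog '{"delta_pos":[[0,0,2],[0,0,2],[0,0,1.5],[0,0,0],[0,0,0]],"twist":[0,0,0,0,0]}'
```

```text
time: 27.12
position: [0.6523, -0.0831, 0.2482]
orientation: [2.149, -2.278, -0.012]
wrist_force: [0.4, 0.1, 0.2]
grip_width: 0.0941
finger_force: 0.0
time: 27.53
position: [0.6524, -0.0831, 0.2446]
orientation: [2.149, -2.279, -0.009]
wrist_force: [-15.4, -0.6, 35.6]
grip_width: 0.0939
finger_force: 18.0
```

```bash
python3 -m jog '{"delta_pos":[[0,0,1.5],[0,0,0],[-3,0,0],[-3,0,0],[-3,0,0],[-3,0,0],[0,0,0]],"twist":[0,0,0,0,0,0,0]}'
python3 - <<'E'
from h import *
env.get_image('scene'); env.get_image('top')
for c in('top','scene'):
   for t in('tray','tray_back'):
    for r in env.mark_of(t,c)[:4]:
      if r['position'][0]>.58: print(c,t,np.round(r['position'],4),round(r['score'],2))
E
```

```text
time: 28.12
position: [0.6539, -0.0766, 0.2443]
orientation: [2.138, -2.283, 0.002]
wrist_force: [-16.9, -28.2, 50.0]
grip_width: 0.0938
finger_force: 24.8
top tray [ 6.567e-01 -7.460e-02  4.000e-04] 0.57
scene tray [ 6.526e-01 -7.700e-02 -3.000e-04] 0.75
scene tray_back [ 0.6596 -0.1652  0.0023] 0.79
scene tray_back [ 0.6328 -0.213  -0.0016] 0.75
```

```bash
python3 -m jog '{"delta_pos":[[-3,0,0],[-3,0,0],[-3,0,0],[-3,0,0],[-3,0,0],[-3,0,0],[0,0,0]],"twist":[0,0,0,0,0,0,0]}'
python3 - <<'E'
from h import *
env.get_image('scene'); env.get_image('top')
for c in('top','scene'):
   for t in('tray','tray_back'):
    for r in env.mark_of(t,c)[:4]:
      if r['position'][0]>.58: print(c,t,np.round(r['position'],4),round(r['score'],2))
E
```

```text
time: 29.0
position: [0.656, -0.0573, 0.2443]
orientation: [2.143, -2.284, 0.003]
wrist_force: [0.3, -22.5, 36.3]
grip_width: 0.0938
finger_force: 18.3
top tray [ 0.6585 -0.0649  0.002 ] 0.97
scene tray [ 0.6544 -0.0659  0.0013] 0.6
scene tray_back [ 0.6702 -0.1542  0.0012] 0.7
```

```bash
python3 -m jog '{"delta_pos":[[0,0,1.5],[0,0,1],[-3,0,0.1],[-3,0,0.1],[-3,0,0.1],[-3,0,0.1],[-3,0,0.1],[-3,0,0.1],[-3,0,0.1],[0,0,0]],"twist":[0,0,0,0,0,0,0,0,0,0]}'
python3 - <<'E'
from h import *
env.get_image('scene'); env.get_image('top')
for c in('top','scene'):
   for t in('tray','tray_back'):
    for r in env.mark_of(t,c)[:4]:
      if r['position'][0]>.58: print(c,t,np.round(r['position'],4),round(r['score'],2))
E
```

```text
time: 30.13
position: [0.6584, -0.0413, 0.244]
orientation: [2.136, -2.286, 0.017]
wrist_force: [-6.2, -50.7, 77.0]
grip_width: 0.0936
finger_force: 38.6
top tray [ 6.623e-01 -5.410e-02  3.000e-04] 0.83
scene tray [ 0.6584 -0.0497 -0.0012] 0.58
scene tray_back [ 0.6726 -0.1408  0.0011] 0.97
```

```bash
python3 -m jog '{"delta_pos":[[-3,0,0],[-3,0,0],[-3,0,0],[-3,0,0],[-3,0,0],[-2,0,0],[0,0,-2],[0,0,-2],[0,0,-2],[0,0,-10],[0,0,-30],[-30,0,-40],[-40,0,-20],[-40,0,0],[-40,0,0],[0,0,0]],"twist":[0,0,0,0,0,0,0,0,0,0,0,0,0,0,0,0]}'
python3 - <<'E'
from h import *
plan(.8,-.04,.37,86.6)
edges('top8',range(345,420,10),(110,125,140),x1=418)
env.get_image('scene')
for c in('top','scene'):
   for t in('tray','tray_back'):
    for r in env.mark_of(t,c)[:4]:
      if r['position'][0]>.58: print(c,t,np.round(r['position'],4),round(r['score'],2))
E
```

```text
time: 31.77
position: [0.6637, 0.1358, 0.336]
orientation: [2.161, -2.27, -0.018]
wrist_force: [0.4, 1.2, 0.0]
grip_width: 0.0941
finger_force: 0.0
t 31.77 pos [0.6637 0.1358 0.336 ] heading 177.19 tilt [-0.014  0.003 -1.   ] twist 1.581 shift [-146.5 -166.9  -35.9] F [0.4 1.2 0. ] grip 0.09405122104577215
[347, 99, 62, 81, 1774]
col 355 [[-0.2098, -0.0833], [-0.2077, -0.1136]]
col 365 [[-0.1959, 0.0886], [-0.1841, -0.0915]]
col 375 [[-0.1705, 0.0932], [-0.1603, -0.0693]]
col 385 [[-0.1451, 0.0979], [-0.1359, -0.0546]]
col 395 [[-0.1197, 0.1026], [-0.1113, -0.0424]]
col 405 [[-0.0886, 0.0057], [-0.0858, -0.043]]
row 110 [[-0.1906, 0.0666], [-0.1014, 0.0738]]
row 125 [[-0.1552, 0.0303], [-0.0941, 0.0352]]
row 140 [[-0.1173, -0.0056], [-0.0868, -0.0032]]
top tray [ 0.6624 -0.0349 -0.    ] 0.62
scene tray [ 6.607e-01 -3.610e-02  1.000e-04] 0.84
scene tray_back [ 6.743e-01 -1.250e-01  4.000e-04] 0.55
```

```bash
python3 -m jog '{"delta_pos":[[0,0,0],[0,0,0],[0,0,0],[0,0,0],[0,0,0],[0,0,0],[0,0,0],[0,0,0],[0,0,0],[0,0,0],[0,0,0],[0,0,0],[0,0,0],[0,0,0],[-24.5,-28,0],[-24.5,-28,0],[-24.5,-28,0],[-24.5,-28,0],[-24.5,-28,0],[-24.5,-28,0]],"twist":[0.121,0.121,0.121,0.121,0.121,0.121,0.121,0.121,0.121,0.121,0.121,0.121,0.121,0,0,0,0,0,0,0]}'
python3 -c "
from h import *
plan(.79,-.04,.215,86.6)"
```

```text
time: 33.73
position: [0.8026, -0.0529, 0.3327]
orientation: [-0.09, -3.126, 0.002]
wrist_force: [0.2, 1.0, 0.6]
grip_width: 0.094
finger_force: 0.0
t 33.73 pos [ 0.8026 -0.0529  0.3327] heading 86.7 tilt [-0.014 -0.001 -1.   ] twist 0.0018 shift [ 11.7  12.4 117.9] F [0.2 1.  0.6] grip 0.09395701454156533
```

```bash
python3 -m jog '{"delta_pos":[[0,6,30],[0,6,30],[0,2,30],[0,0,25],[6,0,3],[6,0,0],[6,0,0],[6,0,0],[6,0,0],[6,0,0],[5,0,0],[5,0,0],[5,0,0],[5,0,0],[4,0,0],[4,0,0],[3,0,0],[3,0,0],[0,0,0],[0,0,0]],"twist":[0,0,0,0,0,0,0,0,0,0,0,0,0,0,0,0,0,0,0,0]}'
python3 -c "
from h import *
plan(.7325,-.038,.215,86.6)"
```

```text
time: 35.4
position: [0.731, -0.0318, 0.2153]
orientation: [-0.095, -3.125, 0.002]
wrist_force: [0.6, 0.2, -0.4]
grip_width: 0.0944
finger_force: 0.2
t 35.4 pos [ 0.731  -0.0318  0.2153] heading 86.51 tilt [-0.015 -0.001 -1.   ] twist -0.0016 shift [-1.9 -6.1  0.3] F [ 0.6  0.2 -0.4] grip 0.09440958243295336
```

```bash
python3 -m jog '{"delta_pos":[[-15,0,0],[-20,0,-10],[-5,0,-35],[0,0,-35],[0,0,-35],[0,0,-15],[0,0,0]],"twist":[0,0,0,0,0,0,0]}'
python3 - <<'E'
from h import *
P=[]
for i in range(2):
  for c in('scene','top'):
    env.get_image(c)
    for r in env.mark_of('blue_cup',c)[:3]:
      p=r['position']
      if abs(p[0]-.62)<.03 and abs(p[1]-.245)<.03: print(c,np.round(p,4)); P.append(p)
p=np.mean(P,0); print(p); plan(p[0],p[1],.345,86.6)
E
```

```text
time: 35.98
position: [0.7736, -0.0338, 0.3493]
orientation: [-0.096, -3.131, 0.001]
wrist_force: [-0.2, -0.0, 0.2]
grip_width: 0.0941
finger_force: 0.0
scene [0.6203 0.2425 0.0008]
top [0.6204 0.2455 0.0029]
scene [0.6178 0.2438 0.0013]
top [ 6.196e-01  2.426e-01 -5.000e-04]
[0.619525 0.2436   0.001125]
t 36.38 pos [ 0.773  -0.0343  0.3439] heading 86.51 tilt [-0.016 -0.001 -1.   ] twist -0.0015 shift [169.6 268.3   1. ] F [ 0.8  0.7 -0.2] grip 0.0941397983240056
```

```bash
python3 -m jog '{"delta_pos":[[18.8,29.8,0],[18.8,29.8,0],[18.8,29.8,0],[18.8,29.8,0],[18.8,29.8,0],[18.8,29.8,0],[18.8,29.8,0],[18.8,29.8,0],[18.8,29.8,0],[0,0,0],[0,0,0]],"twist":[0,0,0,0,0,0,0,0,0,0,0]}'
python3 - <<'E'
from h import *
plan(.6195,.2436,.213,86.6)
edges('top9',range(335,420,12),(105,115,125,140,150),x1=418)
env.get_image('scene')
for c in('top','scene'):
   for t in('tray','tray_back'):
    for r in env.mark_of(t,c)[:4]:
      if r['position'][0]>.58: print(c,t,np.round(r['position'],4),round(r['score'],2))
E
```

```text
time: 37.3
position: [0.6194, 0.2458, 0.3469]
orientation: [-0.09, -3.126, 0.002]
wrist_force: [0.9, -1.1, -0.8]
grip_width: 0.0937
finger_force: 0.0
t 37.3 pos [0.6194 0.2458 0.3469] heading 86.72 tilt [-0.015 -0.001 -1.   ] twist 0.0021 shift [ -2.1  -2.  133.8] F [ 0.9 -1.1 -0.8] grip 0.09370248145283892
[330, 110, 71, 60, 4139]
col 335 [[-0.2708, 0.0618], [-0.2598, -0.0896]]
col 347 [[-0.2403, 0.0641], [-0.2297, -0.0874]]
col 359 [[-0.2098, 0.0665], [-0.1996, -0.0851]]
col 371 [[-0.1793, 0.0689], [-0.1695, -0.0827]]
col 383 [[-0.1487, 0.0713], [-0.1392, -0.0829]]
col 395 [[-0.1181, 0.0738], [-0.1089, -0.0806]]
row 115 [[-0.2837, 0.0464], [-0.1058, 0.0603]]
row 125 [[-0.2818, 0.0205], [-0.1043, 0.0343]]
row 140 [[-0.2764, -0.0179], [-0.1021, -0.0044]]
row 150 [[-0.2746, -0.0435], [-0.1006, -0.03]]
top tray [ 0.6373 -0.0226  0.0026] 0.86
scene tray [ 6.384e-01 -2.300e-02 -2.000e-04] 0.65
scene tray_back [ 0.6391 -0.1139  0.0007] 0.77
```

```bash
python3 -m jog '{"delta_pos":[[-2,-2,30],[0,0,30],[0,0,30],[0,0,28],[0,0,12],[0,0,4],[0,0,0],[0,0,0]],"twist":[0,0,0,0,0,0,0,0]}'
python3 -m jog '{"delta_pos":[[0,0,0],[0,0,0],[0,0,0],[0,0,0],[0,0,0],[0,0,0]],"twist":[0,0,0,0,0,0]}' 0.4 15
```

```text
time: 38.27
position: [0.6211, 0.2416, 0.2144]
orientation: [-0.096, -3.128, 0.001]
wrist_force: [0.2, 0.5, 0.5]
grip_width: 0.094
finger_force: 0.0
time: 38.77
position: [0.6206, 0.2417, 0.2132]
orientation: [-0.095, -3.127, 0.002]
wrist_force: [-0.3, 0.4, 2.3]
grip_width: 0.062
finger_force: 14.9
```

```bash
python3 -m jog '{"delta_pos":[[0,0,-10],[0,0,-30],[0,0,-30],[0,0,-10],[0,0,0]],"twist":[0,0,0,0,0]}'
python3 -c "
from h import *
p=m2w(-.1506,-.0053);print(p); plan(p[0]+.001,p[1],.29,86.6)"
```

```text
time: 39.18
position: [0.6222, 0.2419, 0.2961]
orientation: [-0.096, -3.13, -0.0]
wrist_force: [-0.4, 0.7, -2.1]
grip_width: 0.0623
finger_force: 15.0
[ 0.63814087 -0.06385076]
t 39.18 pos [0.6222 0.2419 0.2961] heading 86.5 tilt [-0.01  0.   -1.  ] twist -0.0017 shift [ -35.1 -304.2    5.8] F [-0.4  0.7 -2.1] grip 0.06228031985491817
```

```bash
python3 -m jog '{"delta_pos":[[-4,-20,0],[-4,-30,0],[-4,-30,0],[-4,-30,0],[-4,-30,0],[-4,-30,0],[-4,-30,0],[-4,-30,0],[-3,-25,0],[0,-10,0],[0,0,0],[0,0,10],[0,0,10],[0,0,8],[0,0,0],[0,0,0]],"twist":[0,0,0,0,0,0,0,0,0,0,0,0,0,0,0,0]}'
python3 -c "
from h import *
plan(.6391,-.0639,.262,86.6)"
```

```text
time: 40.52
position: [0.6398, -0.0242, 0.2639]
orientation: [-0.093, -3.125, 0.002]
wrist_force: [0.2, 0.0, -2.8]
grip_width: 0.0624
finger_force: 15.0
t 40.52 pos [ 0.6398 -0.0242  0.2639] heading 86.58 tilt [-0.016 -0.001 -1.   ] twist -0.0003 shift [ -1.6 -39.7   2. ] F [ 0.2  0.  -2.8] grip 0.06238269097451946
```

```bash
python3 -m jog '{"delta_pos":[[-0.5,-10,0],[-0.5,-10,0],[-0.5,-10,0],[0,-7,0],[0,-3,0],[0,0,0],[0,0,1.5],[0,0,1],[0,0,1],[0,0,0],[0,0,0]],"twist":[0,0,0,0,0,0,0,0,0,0,0]}'
```

```text
time: 41.43
position: [0.6391, -0.0648, 0.2614]
orientation: [-0.095, -3.126, 0.002]
wrist_force: [0.0, 0.6, -2.0]
grip_width: 0.0623
finger_force: 15.0
```

```bash
python3 -m jog '{"delta_pos":[[0,0,1],[0,0,1],[0,0,0.5],[0,0,0]],"twist":[0,0,0,0]}'
python3 -m jog '{"delta_pos":[[0,0,0.5],[0,0,0.5],[0,0,0]],"twist":[0,0,0]}'
```

```text
time: 41.77
position: [0.639, -0.0651, 0.2588]
orientation: [-0.095, -3.126, 0.002]
wrist_force: [-0.5, 0.4, -3.0]
grip_width: 0.062
finger_force: 15.0
time: 42.02
position: [0.6392, -0.0651, 0.2583]
orientation: [-0.095, -3.127, 0.002]
wrist_force: [0.2, -0.2, 0.9]
grip_width: 0.062
finger_force: 14.9
```

```bash
python3 -m jog '{"delta_pos":[[0,0,0],[0,0,0],[0,0,0],[0,0,0],[-8,0,-1],[-15,0,-1],[-25,0,0],[-25,0,0],[-25,0,0],[0,0,-30],[0,0,-35],[0,0,0]],"twist":[0,0,0,0,0,0,0,0,0,0,0,0]}' 1
python3 - <<'E'
from h import *
plan(*m2w(-.36,0),.32,176.6)
env.get_image('scene')
for t in('blue_cup','blue_cup_rim','tray','tray_back'):
    for r in env.mark_of(t,'scene')[:4]:
      if r['position'][0]>.58 and r['position'][1]<.1: print(t,np.round(r['position'],4),round(r['score'],2))
E
```

```text
time: 43.02
position: [0.7397, -0.0708, 0.33]
orientation: [-0.096, -3.134, 0.002]
wrist_force: [-0.0, -0.2, 0.3]
grip_width: 0.094
finger_force: 0.0
t 43.02 pos [ 0.7397 -0.0708  0.33  ] heading 86.5 tilt [-0.006 -0.001 -1.   ] twist -1.5726 shift [-210.3   96.5    8.5] F [-0.  -0.2  0.3] grip 0.09395040205948244
blue_cup [ 0.6386 -0.0629  0.0449] 0.83
blue_cup_rim [ 0.6374 -0.0664  0.1341] 0.74
tray [ 0.6363 -0.0259  0.0008] 0.59
tray_back [ 0.6351 -0.1694  0.2024] 0.71
```

```bash
python3 -m jog '{"delta_pos":[[0,30,0],[0,38,0],[0,38,0],[0,38,0],[0,38,0],[0,20,0],[0,0,0],[0,0,0],[0,0,0],[0,0,0],[0,0,0],[0,0,0],[0,0,0],[0,0,0],[0,0,0],[0,0,0],[0,0,0],[0,0,0],[0,0,0],[0,0,0]],"twist":[0,0,0,0,0,0,-0.12,-0.12,-0.12,-0.12,-0.12,-0.12,-0.12,-0.12,-0.12,-0.12,-0.12,-0.12,-0.12,0]}'
python3 - <<'E'
from h import *
plan(*m2w(-.325,-.008),.215,176.6)
edges('top10',range(325,420,12),(105,115,125,140,150),x0=315,x1=418)
E
```

```text
time: 44.93
position: [0.75, 0.1303, 0.322]
orientation: [2.139, -2.284, -0.016]
wrist_force: [0.1, -0.5, -0.6]
grip_width: 0.0939
finger_force: 0.0
t 44.93 pos [0.75   0.1303 0.322 ] heading 176.24 tilt [-0.016 -0.001 -1.   ] twist -0.0063 shift [ 25.8 101.2 108.6] F [ 0.1 -0.5 -0.6] grip 0.0938970099541551
[330, 107, 73, 62, 1129]
col 337 [[-0.2603, -0.0128], [-0.2548, -0.0893]]
col 349 [[-0.232, 0.0178], [-0.2247, -0.087]]
col 361 [[-0.2033, 0.046], [-0.2013, 0.015]]
col 373 [[-0.174, 0.0666], [-0.1724, 0.0406]]
col 385 [[-0.1439, 0.0769], [-0.1427, 0.056]]
col 397 [[-0.113, 0.0742], [-0.1122, 0.0611]]
row 115 [[-0.1949, 0.0532], [-0.1007, 0.0608]]
row 125 [[-0.2261, 0.0247], [-0.1881, 0.0277]]
row 140 [[-0.279, -0.0181], [-0.226, -0.0141]]
row 150 [[-0.2771, -0.0437], [-0.2368, -0.0406]]
```

```bash
python3 -m jog '{"delta_pos":[[6,35,0],[6,35,0],[6,31,15],[6,0,30],[0,0,30],[0,0,25],[0,0,8],[0,0,0],[0,0,0]],"twist":[-0.006,0,0,0,0,0,0,0,0]}'
python3 -c "
from h import *
plan(*m2w(-.187,0),.215,176.6)"
```

```text
time: 45.73
position: [0.6464, 0.1138, 0.2174]
orientation: [2.138, -2.287, -0.014]
wrist_force: [0.5, 1.0, 0.1]
grip_width: 0.0944
finger_force: 0.0
t 45.73 pos [0.6464 0.1138 0.2174] heading 176.13 tilt [-0.014 -0.001 -1.   ] twist -0.0082 shift [141.4  -7.6   2.5] F [0.5 1.  0.1] grip 0.09437445750960587
```

```bash
python3 -m jog '{"delta_pos":[[8,0,1],[8,0,1],[6,0,0],[5,0,0],[3,0,0],[3,0,0],[3,0,0],[3,0,0],[4,0,0],[4,0,0],[4,0,0],[4,-0.5,0],[4,-0.5,0],[4,-0.6,0],[4,-0.6,0],[4,-0.6,0],[3,-0.6,0],[2,-0.6,0],[0,0,0]],"twist":[-0.008,0,0,0,0,0,0,0,0,0,0,0,0,0,0,0,0,0,0]}'
python3 - <<'E'
from h import *
plan(*m2w(-.187,0),.215,176.6)
env.get_image('scene');env.get_image('top')
for c in('scene','top'):
  for t in('tray','tray_back','blue_cup_rim'):
    for r in env.mark_of(t,c)[:4]:
      if r['position'][0]>.58 and r['position'][1]<.1: print(c,t,np.round(r['position'],4),((np.array(r['position'][:2])-M)@np.array([[np.cos(YAW),-np.sin(YAW)],[np.sin(YAW),np.cos(YAW)]])).round(4),round(r['score'],2))
edges('top11',range(340,420,10),(105,115,125,140,150),x0=315,x1=422)
E
```

```text
time: 47.32
position: [0.6456, 0.0369, 0.2148]
orientation: [2.148, -2.277, -0.015]
wrist_force: [-0.2, 3.4, 2.5]
grip_width: 0.094
finger_force: 1.6
t 47.32 pos [0.6456 0.0369 0.2148] heading 176.66 tilt [-0.015 -0.001 -1.   ] twist 0.001 shift [64.6 -3.8 -0.1] F [-0.2  3.4  2.5] grip 0.09398429609586272
scene tray [ 6.321e-01 -5.780e-02 -5.000e-04] [-0.1563 -0.0117] 0.56
scene blue_cup_rim [ 0.6299 -0.1005  0.1353] [-0.1135 -0.0114] 0.75
top tray [ 0.6316 -0.0989  0.1389] [-0.1152 -0.0098] 0.56
top blue_cup_rim [ 0.6291 -0.0998  0.1394] [-0.1142 -0.0122] 0.35
[389, 155, 33, 25, 302]
col 390 [[-0.1204, -0.0993], [-0.1199, -0.1069]]
col 400 [[-0.0969, -0.0694], [-0.0951, -0.0999]]
col 410 [[-0.0727, -0.0496], [-0.0712, -0.0751]]
```

```bash
python3 -m jog '{"delta_pos":[[2,-0.9,0],[2,-0.9,0],[2.2,-1,0],[2.2,-1,0],[2.2,-1,0],[2.2,-1,0],[2.2,-1,0],[2.2,-1,0],[2,-1,0],[0,0,0]],"twist":[0,0,0,0,0,0,0,0,0,0]}'
python3 - <<'E'
from h import *
plan(*m2w(-.187,0),.215,176.6)
for i in range(2):
 env.get_image('scene')
 for c in('scene',):
  for t in('tray','tray_back','blue_cup_rim'):
    for r in env.mark_of(t,c)[:4]:
      if r['position'][0]>.58 and r['position'][1]<.1: print(c,t,np.round(r['position'],4),((np.array(r['position'][:2])-M)@np.array([[np.cos(YAW),-np.sin(YAW)],[np.sin(YAW),np.cos(YAW)]])).round(4),round(r['score'],2))
E
```

```text
time: 48.6
position: [0.6534, 0.0177, 0.2146]
orientation: [2.149, -2.277, -0.015]
wrist_force: [-1.2, 3.3, 0.6]
grip_width: 0.094
finger_force: 1.6
t 48.6 pos [0.6534 0.0177 0.2146] heading 176.69 tilt [-0.014 -0.    -1.   ] twist 0.0016 shift [45.9  5.1 -0.2] F [-1.2  3.3  0.6] grip 0.09397288452784963
scene tray [ 6.421e-01 -8.020e-02 -4.000e-04] [-0.1345 -0.0004] 0.75
scene blue_cup_rim [ 0.6336 -0.1188  0.1361] [-0.0955 -0.0066] 0.92
scene tray [ 0.6411 -0.0807 -0.0011] [-0.134  -0.0013] 0.59
scene blue_cup_rim [ 0.6337 -0.1165  0.1351] [-0.0978 -0.0066] 0.72
```

```bash
python3 -m jog '{"delta_pos":[[2.5,-0.4,0],[2.5,-0.4,0],[2.5,-0.4,0],[2.5,-0.4,0],[2.5,0,0],[2.5,0,0],[2.5,0,0],[2.5,0,0],[2.5,0,0],[2.5,0,0],[0,0,0]],"twist":[0,0,0,0,0,0,0,0,0,0,0]}'
python3 - <<'E'
from h import *
plan(*m2w(-.187,0),.215,176.6)
env.get_image('scene')
for t in('tray','tray_back','blue_cup_rim'):
    for r in env.mark_of(t,'scene')[:4]:
      if r['position'][0]>.58 and r['position'][1]<.1: print(t,np.round(r['position'],4),((np.array(r['position'][:2])-M)@np.array([[np.cos(YAW),-np.sin(YAW)],[np.sin(YAW),np.cos(YAW)]])).round(4),round(r['score'],2))
E
```

```text
time: 49.92
position: [0.6535, -0.0082, 0.2147]
orientation: [2.148, -2.277, -0.013]
wrist_force: [0.8, 1.7, 0.2]
grip_width: 0.0938
finger_force: 0.5
t 49.92 pos [ 0.6535 -0.0082  0.2147] heading 176.66 tilt [-0.014 -0.001 -1.   ] twist 0.001 shift [20.1  6.8 -0.2] F [0.8 1.7 0.2] grip 0.09382025670112687
tray [ 0.6399 -0.1048 -0.0025] [-0.1098 -0.0011] 0.69
blue_cup_rim [ 0.6349 -0.1477  0.1369] [-0.0667 -0.0036] 0.71
```

```bash
python3 -m jog '{"delta_pos":[[2,0,0],[2,0,0],[2,0,0],[2,0,0],[2,0,0],[2,0,0],[2,0,0],[2,0,0],[1.5,0,0],[1.5,0,0],[0,0,0]],"twist":[0,0,0,0,0,0,0,0,0,0,0]}'
python3 -m jog '{"delta_pos":[[1,0,0],[1,0,0],[1,0,0],[0,0,0]],"twist":[0,0,0,0]}'
```

```text
time: 51.03
position: [0.6524, -0.0268, 0.2147]
orientation: [2.148, -2.277, -0.014]
wrist_force: [0.3, 1.0, -0.9]
grip_width: 0.094
finger_force: 0.7
time: 51.37
position: [0.6523, -0.0276, 0.215]
orientation: [2.152, -2.278, -0.016]
wrist_force: [1.0, 13.2, -3.1]
grip_width: 0.0938
finger_force: 6.7
```

```bash
python3 -m jog '{"delta_pos":[[1,0,0],[0,0,0],[-8,0,0],[-15,0,0],[0,0,-30],[0,0,-38],[0,0,-38],[0,0,-38],[0,0,-38],[0,0,-38],[0,0,-38],[0,0,-20],[0,0,0]],"twist":[0,0,0,0,0,0,0,0,0,0,0,0,0]}' 1
python3 - <<'E'
from h import *
plan(*m2w(-.05,0),.49,176.6)
for c in ('scene','top'):
 env.get_image(c)
 for t in('tray','tray_back','blue_cup_rim','spout_tip','blue_cup'):
    for r in env.mark_of(t,c)[:4]:
      if r['position'][0]>.58 and r['position'][1]<.1: print(c,t,np.round(r['position'],4),((np.array(r['position'][:2])-M)@np.array([[np.cos(YAW),-np.sin(YAW)],[np.sin(YAW),np.cos(YAW)]])).round(4),round(r['score'],2))
E
```

```text
time: 52.45
position: [0.6576, -0.0059, 0.4978]
orientation: [2.152, -2.28, -0.006]
wrist_force: [-0.4, -0.0, -0.7]
grip_width: 0.0943
finger_force: 0.0
t 52.45 pos [ 0.6576 -0.0059  0.4978] heading 176.7 tilt [-0.008 -0.002 -1.   ] twist 0.0017 shift [159.6  10.6   8.3] F [-0.4 -0.  -0.7] grip 0.09428545171991373
scene tray [ 0.6397 -0.1241  0.0024] [-0.0905 -0.0002] 0.86
scene blue_cup_rim [ 0.6326 -0.1628  0.1371] [-0.0515 -0.005 ] 0.64
scene spout_tip [ 0.6366 -0.168   0.2041] [-0.0465 -0.0007] 0.8
scene blue_cup [ 0.6374 -0.1651  0.0458] [-0.0495 -0.    ] 0.69
top tray [ 0.6411 -0.1238  0.0026] [-0.0909  0.0012] 0.71
```

```bash
python3 -m jog '{"delta_pos":[[30,2.5,0],[36,3,0],[36,3,0],[36,2,0],[20,0,0],[0,0,0],[0,0,8],[0,0,8],[0,0,0]],"twist":[0,0,0,0,0,0,0,0,0]}' 0 10
python3 -c "
from h import *
plan(*m2w(-.05,0),.471,176.6)"
```

```text
time: 53.8
position: [0.6375, -0.1627, 0.4753]
orientation: [2.15, -2.273, -0.016]
wrist_force: [0.6, -0.1, -0.3]
grip_width: 0.0375
finger_force: 0.0
t 53.8 pos [ 0.6375 -0.1627  0.4753] heading 176.81 tilt [-0.016 -0.001 -1.   ] twist 0.0036 shift [ 1.8 -0.1  4.3] F [ 0.6 -0.1 -0.3] grip 0.03751947734249268
```

```bash
python3 -m jog '{"delta_pos":[[0,0,0],[0,0,3],[0,0,3],[0,0,3],[0,0,3],[0,0,3],[0,0,3],[0,0,3],[0,0,3],[0,0,3],[0,0,3],[0,0,3],[0,0,3],[0,0,3],[0,0,3],[0,0,0]],"twist":[0,0,0,0,0,0,0,0,0,0,0,0,0,0,0,0]}' 0 10
python3 - <<'E'
from h import *
plan(*m2w(-.05,0),.418,176.6)
env.get_image('scene')
for t in('blue_cup_rim','spout_tip','blue_cup','spout_top'):
    for r in env.mark_of(t,'scene')[:1]: print(t,np.round(r['position'],4),round(r['score'],2))
E
```

```text
time: 55.13
position: [0.6369, -0.1642, 0.4343]
orientation: [2.148, -2.276, -0.015]
wrist_force: [0.5, -0.5, 0.6]
grip_width: 0.0002
finger_force: 0.0
t 55.13 pos [ 0.6369 -0.1642  0.4343] heading 176.69 tilt [-0.015 -0.001 -1.   ] twist 0.0016 shift [ 0.3 -0.8 16.3] F [ 0.5 -0.5  0.6] grip 0.00024255678278196086
blue_cup_rim [ 0.637  -0.1673  0.1381] 0.57
spout_tip [ 0.6337 -0.168   0.1701] 0.83
blue_cup [ 0.6333 -0.1629  0.0475] 0.85
spout_top [ 0.6374 -0.1608  0.0459] 0.66
```

```bash
python3 -m jog '{"delta_pos":[[0,0,2],[0,0,2],[0,0,2],[0,0,2],[0,0,2],[0,0,2],[0,0,2],[0,0,1.5],[0,0,1],[0,0,0],[0,0,0]],"twist":[0,0,0,0,0,0,0,0,0,0,0]}'
python3 - <<'E'
from h import *
P=[]
for i in range(2):
 env.get_image('scene')
 for t in('blue_cup_rim','spout_tip'):
    for r in env.mark_of(t,'scene')[:1]: print(t,np.round(r['position'],4),round(r['score'],2))
E
```

```text
time: 56.3
position: [0.6368, -0.1641, 0.4183]
orientation: [2.149, -2.276, -0.014]
wrist_force: [0.3, -1.2, -0.8]
grip_width: 0.0004
finger_force: 0.1
blue_cup_rim [ 0.6334 -0.1661  0.1352] 0.71
spout_tip [ 0.6345 -0.1684  0.1522] 0.77
blue_cup_rim [ 0.6349 -0.1638  0.1348] 0.59
spout_tip [ 0.6357 -0.167   0.1529] 0.98
```

```bash
python3 -m jog '{"delta_pos":[[0,0,1],[0,0,0],[0,0,-3],[0,0,-10],[0,0,-30],[0,0,-30],[-40,0,0],[-40,0,0],[-40,0,0],[-40,0,0],[0,0,0],[0,0,0]],"twist":[0,0,0,0,0,0,0,0,0,0,0,0]}'
python3 - <<'E'
from h import *
shot('scene','scene12')
for t in('blue_cup_rim','spout_tip','tray','tray_back','white_cup','sugar_jar'):
    for r in env.mark_of(t,'scene')[:2]: print(t,np.round(r['position'],4),round(r['score'],2))
print(env.observe()['time'])
cv2.imwrite('pics/c12.png',cv2.resize(cv2.imread('pics/scene12.png')[110:290,120:360],(800,600),interpolation=cv2.INTER_CUBIC))
E
```

```text
time: 57.6
position: [0.6467, -0.0013, 0.4914]
orientation: [2.155, -2.272, -0.013]
wrist_force: [0.2, -0.4, 0.3]
grip_width: 0.0002
finger_force: 0.0
blue_cup_rim [ 0.6312 -0.1622  0.1342] 0.87
spout_tip [ 0.6348 -0.169   0.1524] 0.73
tray [ 0.6391 -0.1249 -0.001 ] 0.69
tray [ 0.4463 -0.0561 -0.0057] 0.69
tray_back [ 0.5033 -0.088   0.0012] 0.71
tray_back [0.3377 0.26   0.0028] 0.62
white_cup [ 0.4761  0.2481 -0.0067] 0.62
white_cup [ 0.6333 -0.1649  0.139 ] 0.42
sugar_jar [0.5003 0.4124 0.0026] 0.71
57.95
```

View pics/c12.png

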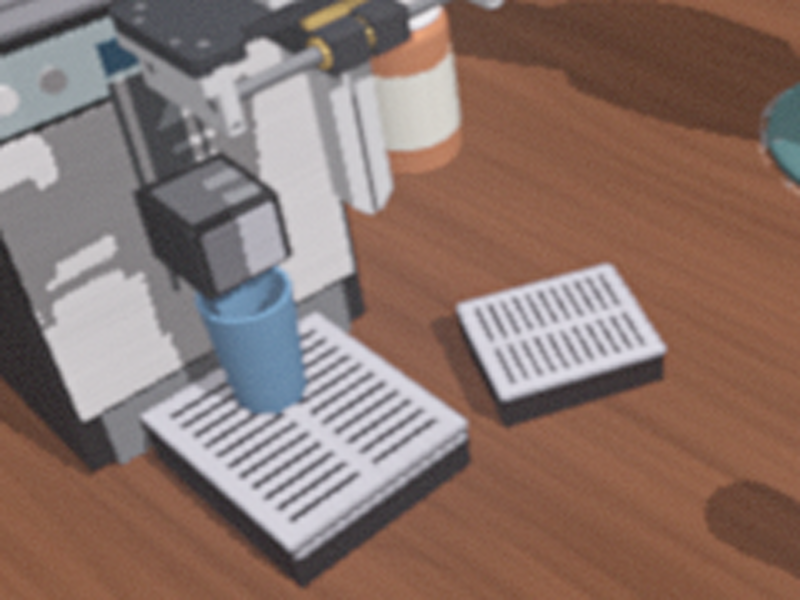

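The tray's back is flush with the machine, along crop (145,415)-(315,315). The cup stands upright on it at (255,350) with the spout just above its rim, and the arm is clear.

```bash
python3 -c "
from workcell import env
print(env.close_job())"
```

```text
the job is handed in; nothing more can be done
None
```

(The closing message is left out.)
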